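Load the feed slide and crank it home

TASK

Put the thick brass ring over the upright spigot on the carriage of the hand-cranked slide, sitting flat. Then take the crank by its knob and wind it clockwise (seen from above) at a steady, unhurried pace, keeping hold of it through the heavy point in each turn so that it never lurches, until the carriage bears firmly on its stop screw; do not force it further. Let go, leaving it bearing on the stop, with the other things on the bench where they were.

Things in the scene. Friction and masses are not known exactly. Their poses are not given: they have to be found in the camera images.
- blank_center (a point): centre (half-way up) of the loose thick brass ring: outside diameter 42 mm, hole 19 mm right through, 24 mm high, 120 g, lying flat on the bench; z is its axis. It can be gripped across its outside from above.
- spigot (a point): foot of the upright steel spigot in the middle of the carriage's flat top, about 50 mm above the bench. The spigot is 14 mm in diameter and 22 mm high, its top rounded. The ring seated flat has its centre 12 mm above this point. The point's y axis is the direction in which the carriage is drawn in. A ring on it passes below the crank's sweep.
- knob_grip (a point): centre of the black crank knob, at the height to grip it: upright, round, 24 mm in diameter, 42 mm high, its top 21 mm above this point, the crank arm's upper face 25 mm below it. The knob spins freely on its pin, so the hand need not turn with the crank. It goes round crank_axis on a level circle of 55 mm radius.
- crank_axis (a point): point on the upright axis of the crank at the height of knob_grip, above the grey gearbox (92 mm square, top 80 mm above the bench). Nothing on the machine but the knob stands higher than 115 mm.
- crank (a joint): angle of the crank, rad, growing clockwise seen from above, starting between -0.7 and 0.6; no end of its own. Clockwise draws the carriage in, 4 mm a rad. Running takes about 2 N along the knob's path, 9 N at the heavy point, after which it would run away by itself if not held. It must not exceed 5 rad/s clockwise; 1 to 2 rad/s is a good pace. Let go on the stop, it springs back a hair and stays.
- cam_lobe (a point): the lobe of the cam under the crank arm. Once in each turn it pushes back a sprung plunger on the gearbox: the heavy point, at joint values near 1.45 and 7.7 rad, each about 1.2 rad long. It takes up to about 9 N at the knob, then pushes the knob on with about 4 N.
- carriage: the carriage, an aluminium block 66 x 60 (along y, its travel) x 20 mm on two rails; origin under its centre, 20 mm below the spigot point. A round pad on its leading (+y) face meets the stop screw when the crank's joint value is between 9.1 and 12.9 rad, beyond the second heavy point.
- end_stop: steel stop block by the gearbox, 66 x 18 x 22 mm, origin under its centre. Its stop screw stands out towards the carriage by an unmeasured 8 to 22 mm, so the stop must be felt: there the knob force rises about 2 N for each mm pushed on. 5 N above the running force is firm (65 N on the screw); 20 N at the knob strains it (250 N).
- wax_spool: spool of green binding wire, 44 mm in diameter, 34 mm high; bystander; origin under its centre
- felt_stick: pale felt stick 105 mm long, 17 x 12 mm; bystander; origin under its centre, its length along y
- tweezers: steel tweezers 142 mm long; bystander; origin under its centre, its length along y
- brass_brush: wooden-handled scratch brush 189 mm long; bystander; origin under its centre, its length along y
- borax_dish: white round dish, 72 mm in diameter, 18 mm high; bystander; origin under its centre
- needle_file_0: needle file with dipped handle, 173 mm long; bystander; origin under its centre, its length along y
Not all that is in view belongs to the job. Leave any blue or pink look-alike of the part that bears blank_center alone.

How it is judged:
By the outcome, as a careful person would: the job done as asked, in the order asked, and still so for the second after the job is handed in, with the robot touching nothing.
It also fails if it takes over 72 s, if anything falls off the work surface, if the arm or the gripper's body presses on something with over 40 N, if the wrist force passes 120 N, or if a joint passes its speed limit or range.

ROBOT

A 6-joint arm with a two-finger parallel gripper is mounted at the origin on a cart in front of the work surface, level with it; the furniture and walls round the work are solid. World frame = base frame: x ahead of the robot, y to its left, z up, the work surface at z = 0. Lengths are in m, angles in rad, forces in N, time in s.
With the tool pointing down it reaches from about 0.425 to 0.95 m from the base axis. Payload 3.5 kg.
Tool frame: the origin (TCP) lies on the centre line of the jaws, within the pads' length; the fingertips stand 11 mm ahead of it and the grasp point (between the pads) lies 8 mm behind it; x points along the fingers, y is the direction in which the jaws open and shut, and the axes are right-handed (so a half turn about x gives the same grasp; the last joint's range is limited). The gripper opens to 85 mm and grips with 20 to 120 N. Pads are 22 mm wide; open, the fingers measure 114 mm over their backs; the gripper's body (76 mm by 85 mm) begins 54 mm behind the grasp point. The pads swing forward as they close: fully open they stand 13 mm farther back than shut.
Start: joints at [-1.293, 0.286, 1.577, -0, 1.279, -0.15], TCP at [0.28, -0.614, 0.242] pointing down, gripper open.
Joint ranges: [-2.77, 2.77], [-0.9, 2.22], [0.21, 2.48], [-1.53, 4.67], [0.24, 2.81], [-2.84, 2.84]. Speed limits (rad/s): [2.79, 2.79, 3.14, 3.14, 3.14, 3.14].

INTERFACE

Orientations are given as a unit quaternion [x, y, z, w].
In Python, from plant import ctrl gives the robot as it stands. The module is installed in compiled form; this text tells all that it offers.
- The arm moves only by the tool drive_tool, never from a script. Its argument "series" is a list of rows, each a list of 2 entries, a list of its own where there are three numbers: the shift along the tool's x, y, z in units of 50 mm (1.0 is 50 mm), then the turn, a rotation vector about the tool's x, y, z in degrees. A call has 1 to 5 rows; each row shifts and turns the pose as measured when the row begins, along the tool's axes as they then stand; what a row does not reach is not made up. A row lasts 1/10 s, in which the tool goes at most 50 mm and 8.59 degrees, less where a joint would pass 70% of its speed; a pose out of reach is approached as far as the arm can. A call is refused whole if a number of a shift passes 1 or a number of a turn 8.59, either way. A call with a gripper value outside its range is refused whole. "grip" is the gripper's target within -1 to 1 (fully open at 1, half-way at 0, shut at -1), set as the call begins (left out, the last holds). The fingers move at their own pace and stop on an object; "newtons" is the grip in N (left out, the last holds). Time passes only in rows, so rows that do not move let the fingers close. It gives the time, the measured TCP pose, the force and the opening at its end, in the units of the state.
- ctrl.get_state(): the state, without advancing time (a new reading comes with each control period).
- ctrl.read_camera(name): name is "scene" or "side" or "wrist"; returns a dict with "img" (480x640x3 uint8, red, green, blue), "camera_matrix" (3x3 intrinsics, pixels), "k1" (the pictures are not rectified: a ray, as slopes to the right and down, at radius r is drawn at 1 + k1 r^2 times it, then the intrinsics apply), "R" (3x3) and "t" (3): a world point X has camera coordinates R X + t. Camera axes: x right, y down, z forward; pixel columns grow to the right and rows downward; lengths in m; the calibration is good to about 2 mm. A picture is of the moment at which its call begins. There is no depth.
- ctrl.sign_off(): hands the job in, once; it reports no verdict.
The state is a dict: "time": time; "qpos": joint angles; "dq": joint speeds; "joint_efforts": joint torques, N m; "eef_pos": TCP position; "tcp_rot": TCP orientation; "contact_force": force on the tool from outside, world axes, zero at the start; "wrist_torque": the same for the moment, N m; "opening": opening from 0.0 (shut) to 1.0 (fully open).
Only numpy, scipy, OpenCV 4.12 (cv2) and the standard library are available. Lean on these libraries where they do the work, as an engineer would, in place of code of your own. Each camera call takes 0.05 s, during which the arm holds its last target.

## Working session

There is one attempt and no reset: what is moved stays moved. The work goes in short steps, Python scripts to look and compute and a tool call to move; the robot and the scene stay as the last step left them, time stands still between calls to the robot, and variables do not carry over. Pictures are saved under pics/ and viewed, and the job is handed in when it is done.

Besides the shell and the picture viewer there is one more tool, called after "Request:" by a JSON object that holds its "method" and its "body", one argument or row to a line. drive_tool: Moves the arm, as the interface text tells. Its arguments: {"type":"object","properties":{"series":{"type":"array"},"grip":{"type":"number"},"newtons":{"type":"number"}},"required":["series"]}

```bash
mkdir -p pics; cat > h.py <<'E'
import numpy as np, cv2, json
from plant import ctrl
from scipy.spatial.transform import Rotation as Rn
def snap(name,fn):
    c=ctrl.read_camera(name); cv2.imwrite('pics/'+fn+'.png',c['img'][:,:,::-1])
    np.savez('pics/'+fn+'.npz',img=c['img'],K=c['camera_matrix'],k1=c['k1'],R=c['R'],t=c['t']); return c
def load(fn): return dict(np.load('pics/'+fn+'.npz'))
def kk(c): return np.array(c['K'] if 'K' in c else c['camera_matrix'])
def ray(c,u,v):
    K=kk(c); d=np.array([float(c['k1']),0,0,0,0])
    p=cv2.undistortPoints(np.array([[[u,v]]],float),K,d)[0,0]
    R=np.array(c['R']);t=np.array(c['t'])
    return -R.T@t, R.T@np.array([p[0],p[1],1])
def atz(c,u,v,z):
    o,d=ray(c,u,v); return o+d*(z-o[2])/d[2]
def proj(c,X):
    p,_=cv2.projectPoints(np.array(X,float).reshape(-1,1,3),cv2.Rodrigues(np.array(c['R']))[0],np.array(c['t'],float),kk(c),np.array([float(c['k1']),0,0,0,0])); return p[:,0]
def tri(obs):
    A=np.zeros((3,3));b=np.zeros(3)
    for c,u,v in obs:
        o,d=ray(c,u,v);d/=np.linalg.norm(d);P=np.eye(3)-d[:,None]*d;A+=P;b+=P@o
    X=np.linalg.solve(A,b); return X,[proj(c,X)[0]-[u,v] for c,u,v in obs]
def st():
    s=ctrl.get_state(); print('t',round(s['time'],2),'pos',np.round(s['eef_pos'],4),'q',np.round(s['tcp_rot'],4),'F',np.round(s['contact_force'],1),'op',round(s['opening'],3),'j',np.round(s['qpos'],2)); return s
def totool(dw):  # world shift in tool units
    s=ctrl.get_state(); return np.round(Rn.from_quat(s['tcp_rot']).inv().apply(dw)/0.05,3)
E
python3 - <<'E'
from h import *
for n in ['scene','side','wrist']: 
    c=snap(n,n+'0'); print(n,np.round(-np.array(c['R']).T@c['t'],3))
s=st(); print(np.round(Rn.from_quat(s['tcp_rot']).as_matrix(),3))
E
```

```text
scene [-0.452  0.806  0.683]
side [ 0.421 -0.812  0.502]
wrist [ 0.358 -0.578  0.373]
t 0.15 pos [ 0.2799 -0.6137  0.2413] q [-0.6909 -0.1507  0.691  -0.1494] F [-0.   0.9  0.1] op 0.998 j [-1.29  0.29  1.58 -0.    1.28 -0.15]
[[-0.001  0.415 -0.91 ]
 [ 0.002 -0.91  -0.415]
 [-1.    -0.002 -0.   ]]
```

View pics/scene0.png

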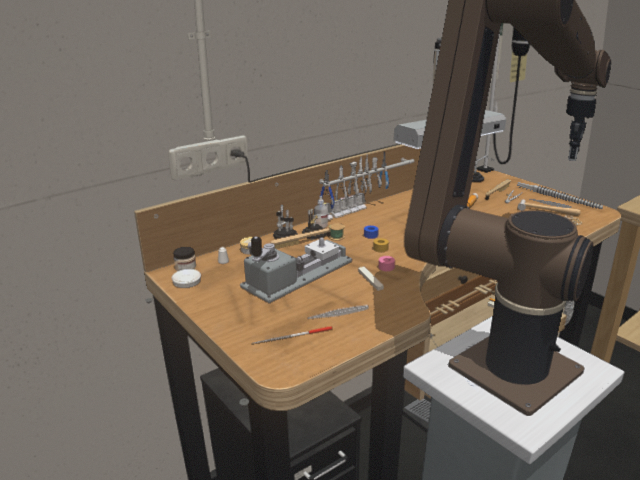

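View pics/side0.png

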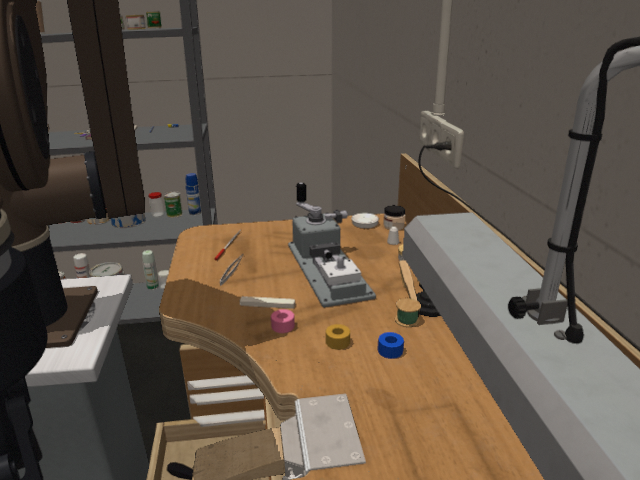

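View pics/wrist0.png

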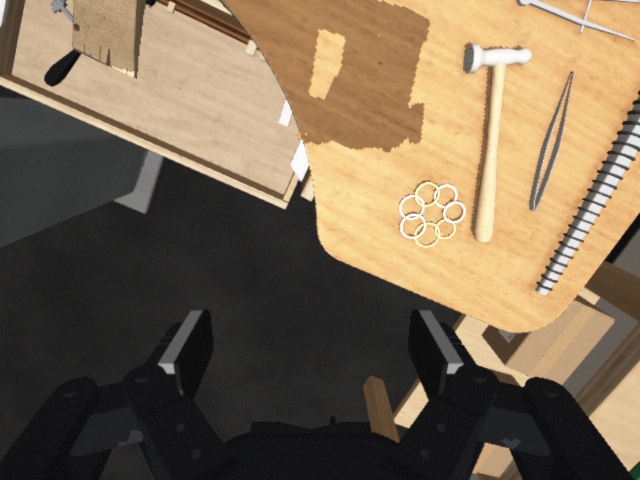

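Ring candidates: yellow brass at side (338,336) / scene (380,244); blue at side (391,345) / scene (371,231); pink at side (283,321) / scene (387,263). The description calls for the brass-coloured one. I'll check it in close crops.

```bash
python3 - <<'E'
from h import *
a=load('side0')['img'];b=load('scene0')['img']
x=cv2.resize(a[170:370,210:430],None,fx=3.6,fy=3,interpolation=cv2.INTER_CUBIC)
cv2.imwrite('pics/cropside.png',cv2.resize(a[170:370,210:430],None,fx=3,fy=3,interpolation=cv2.INTER_CUBIC)[:,:,::-1])
cv2.imwrite('pics/cropscene.png',cv2.resize(b[200:320,220:420],None,fx=4,fy=4,interpolation=cv2.INTER_CUBIC)[:,:,::-1])
E
```

```text
(no output)
```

View pics/cropside.png

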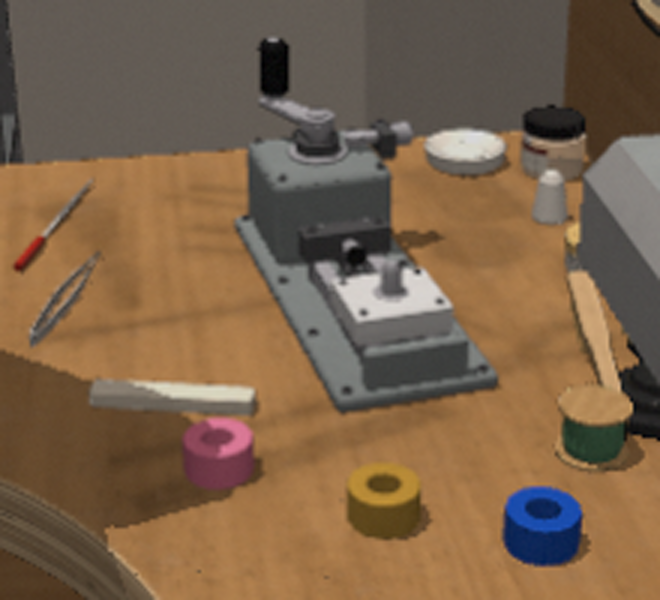

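View pics/cropscene.png

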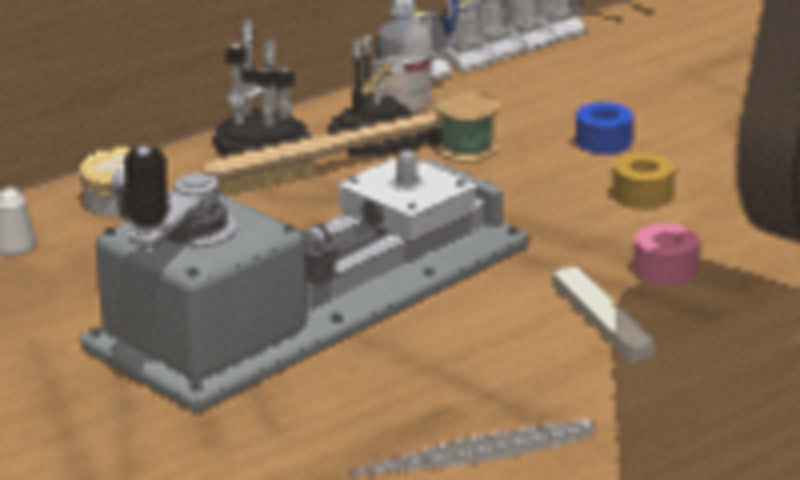

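```bash
python3 - <<'E'
from h import *
a=load('side0');b=load('scene0')
S=lambda x,y:(a,210+x/3,170+y/3)
C=lambda x,y:(b,220+x/4,200+y/4)
for n,s,c in [('ringtop',(384,482),(646,165)),('spigtop',(391,262),(406,153)),('spigfoot',(391,290),(406,184)),('knobc',(274,66),(145,186)),('knobtop',(274,40),(145,148)),('hub',(317,115),(198,180)),
 ('carr_corner_far_right_side',(450,303),(475,207)),('carriage near gearbox left corner(scene left)',(388,250),(345,183))]:
    X,r=tri([S(*s),C(*c)]); print(n,np.round(X,4),np.round(r,1).tolist())
print('ring z=.024',atz(*S(384,482),.024),atz(*C(646,165),.024))
# base plate corners at z~0.01
for p in [(345,408),(497,380),(236,222)]: print('plate side',atz(*S(*p),0.0))
for p in [(195,408),(82,345),(528,240)]: print('plate scene',atz(*C(*p),0.0))
for p,q in [((219,432),(668,240)),((543,505),(605,112)),((595,400),(467,103))]:print(tri([S(*p),C(*q)])[0])
E
```

```text
ringtop [ 0.5495 -0.1509  0.0236] [[-0.2, 0.2], [-0.1, -0.1]]
spigtop [0.5866 0.0238 0.0706] [[-0.0, 0.1], [-0.0, -0.1]]
spigfoot [0.5867 0.0244 0.0492] [[-0.2, 0.2], [-0.1, -0.2]]
knobc [0.5372 0.2429 0.1334] [[0.0, -0.0], [0.0, 0.0]]
knobtop [0.5376 0.2407 0.1554] [[0.1, -0.2], [0.1, 0.2]]
hub [0.5632 0.1923 0.1113] [[0.1, -0.2], [0.1, 0.2]]
carr_corner_far_right_side [ 0.5992 -0.0214  0.0381] [[-8.9, 11.7], [-6.4, -8.6]]
carriage near gearbox left corner(scene left) [0.5935 0.0663 0.0589] [[0.2, -0.4], [0.2, 0.3]]
ring z=.024 [ 0.54978162 -0.15089738  0.024     ] [ 0.54805218 -0.15003592  0.024     ]
plate side [ 0.54662312 -0.03525638  0.        ]
plate side [ 0.64997064 -0.01777615  0.        ]
plate side [0.50440695 0.25125754 0.        ]
plate scene [0.50930167 0.23662257 0.        ]
plate scene [0.61317015 0.25135892 0.        ]
plate scene [ 0.54945334 -0.04726828  0.        ]
[ 0.46202834 -0.08763172  0.02334927]
[ 0.63043062 -0.18652396  0.02439188]
[ 0.68533442 -0.10513317  0.03513071]
```

```bash
python3 - <<'E'
from h import *
print(totool(np.array([.549,-.151,.15])-st()['eef_pos']))
E
```

```text
t 0.15 pos [ 0.2799 -0.6137  0.2413] q [-0.6909 -0.1507  0.691  -0.1494] F [-0.   0.9  0.1] op 0.998 j [-1.29  0.29  1.58 -0.    1.28 -0.15]
[ 1.838 -6.184 -8.735]
```

Request:
{"method": "drive_tool", "body": {
  "series": [
    [[0,-0.5,-0.7],[0,0,0]],
    [[0,-0.57,-0.8],[0,0,0]],
    [[0,-0.57,-0.8],[0,0,0]],
    [[0,-0.57,-0.8],[0,0,0]],
    [[0,-0.57,-0.8],[0,0,0]]
  ],
  "grip": 0.5,
  "newtons": 50
}}

```text
time: 0.65
eef_pos: [0.3989, -0.4053, 0.2381]
tcp_rot: [-0.691, -0.148, 0.692, -0.145]
contact_force: [1.0, -0.4, -0.3]
opening: 0.754
```

Request:
{"method": "drive_tool", "body": {
  "series": [
    [[0.2,-0.57,-0.8],[0,0,0]],
    [[0.2,-0.57,-0.8],[0,0,0]],
    [[0.2,-0.57,-0.8],[0,0,0]],
    [[0.2,-0.57,-0.8],[0,0,0]],
    [[0.2,-0.57,-0.8],[0,0,0]]
  ]
}}

```text
time: 1.15
eef_pos: [0.5228, -0.1935, 0.1902]
tcp_rot: [0.692, 0.146, -0.692, 0.146]
contact_force: [-0.0, -0.6, -0.1]
opening: 0.745
```

```bash
python3 - <<'E'
from h import *
s=st();snap('wrist','w1')
print(totool(np.array([.549,-.151,.12])-s['eef_pos']))
E
```

```text
t 1.15 pos [ 0.5228 -0.1935  0.1902] q [ 0.6923  0.146  -0.6916  0.1456] F [-0.  -0.6 -0.1] op 0.745 j [-0.54  0.08  1.92  0.    1.15  0.62]
[ 1.411 -0.552 -0.821]
```

View pics/w1.png

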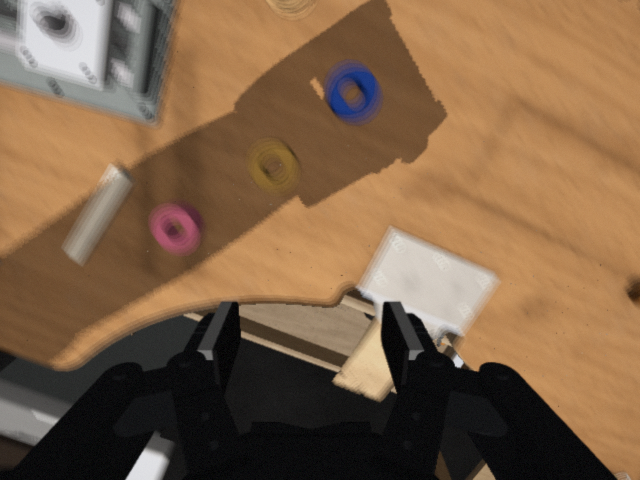

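Wrist view: blue ring (352,93), brass ring (273,163), pink ring (176,228), blurred by motion. I'll move above the brass ring and look again at rest.

Request:
{"method": "drive_tool", "body": {
  "series": [
    [[0.7,-0.28,-0.42],[0,0,0]],
    [[0.7,-0.28,-0.42],[0,0,0]],
    [[0,0,0],[0,0,0]]
  ]
}}

```text
time: 1.5
eef_pos: [0.5533, -0.1391, 0.117]
tcp_rot: [0.692, 0.151, -0.69, 0.147]
contact_force: [-0.3, 0.2, -0.8]
opening: 0.748
```

```bash
python3 - <<'E'
from h import *
s=st();snap('wrist','w2');c=load('w2')
print(np.round(Rn.from_quat(s['tcp_rot']).as_matrix(),3))
print(proj(c,[.549,-.151,.024]))
print(totool(np.array([.549,-.151,.016])-s['eef_pos']))
E
```

```text
t 1.5 pos [ 0.5533 -0.1391  0.117 ] q [ 0.692   0.1515 -0.6902  0.1474] F [-0.3  0.2 -0.8] op 0.748 j [-0.43  0.2   1.93  0.01  1.02  0.71]
[[ 0.001  0.413 -0.911]
 [ 0.006 -0.911 -0.413]
 [-1.    -0.005 -0.004]]
[[323.9075127  262.51851334]]
[2.019 0.185 0.187]
```

View pics/w2.png

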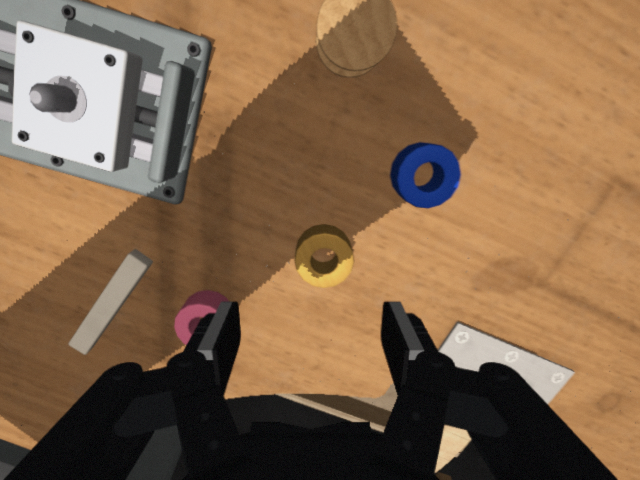

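```bash
python3 - <<'E'
from h import *
c=load('w2')
i=c['img'];h=cv2.cvtColor(i,cv2.COLOR_RGB2HSV)
cv2.imwrite('pics/w2c.png',np.hstack([cv2.resize(i[210:300,280:370],None,fx=4.4,fy=4.4,interpolation=cv2.INTER_CUBIC),cv2.resize(i[50:140,10:100],None,fx=4.4,fy=4.4,interpolation=cv2.INTER_CUBIC)])[:,:,::-1])
print(atz(c,324,255,.024))
E
```

```text
[ 0.55412079 -0.14866815  0.024     ]
```

View pics/w2c.png

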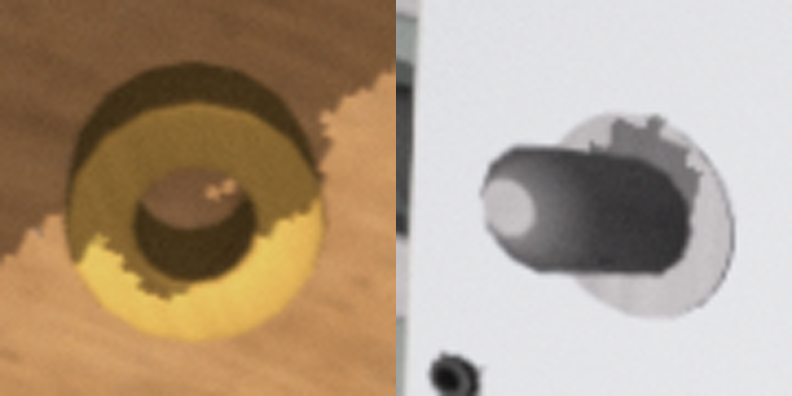

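```bash
python3 - <<'E'
from h import *
c=load('w2');a=load('side0');b=load('scene0')
print('ring',atz(c,324.4,260.4,.024))
print('spig foot',atz(c,66.1,98.9,.05),'top',atz(c,35.9,97.7,.072))
print(tri([(c,66.1,98.9),(a,340.3,266.7),(b,321.5,246)]),tri([(c,35.9,97.7),(a,340.3,257.3),(b,321.5,238.2)]))
print(tri([(c,324.4,260.4),(a,338,330.8),(b,381.5,241.2)]))
E
```

```text
ring [ 0.55058547 -0.15063458  0.024     ]
spig foot [0.58717966 0.02248636 0.05      ] top [0.58656621 0.02268426 0.072     ]
(array([0.58684657, 0.02384241, 0.04902248]), [array([-1.3204151, -0.3455941]), array([-0.02923021,  0.44059444]), array([-0.00339255, -0.18676029])]) (array([0.58643783, 0.02368114, 0.07076594]), [array([-0.14290088, -0.45325025]), array([-0.08834514,  0.05854225]), array([ 0.02519371, -0.03655059])])
(array([ 0.54983888, -0.15096765,  0.02334306]), [array([-0.05412668,  0.72770412]), array([0.03728633, 0.21326788]), array([-0.20468378, -0.04585235])])
```

Request:
{"method": "drive_tool", "body": {
  "series": [
    [[0.3,0.19,0.16],[0,0,0]],
    [[0.5,0,0],[0,0,0]],
    [[0.4,0,0],[0,0,0]]
  ],
  "grip": 0.5
}}

```text
time: 1.85
eef_pos: [0.5547, -0.1592, 0.0642]
tcp_rot: [0.697, 0.146, -0.686, 0.152]
contact_force: [0.6, 0.1, 0.6]
opening: 0.75
```

```bash
python3 - <<'E'
from h import *
s=st()
print(np.round(Rn.from_quat(s['tcp_rot']).as_matrix(),3))
print(totool(np.array([.550,-.151,.016])-s['eef_pos']))
E
```

```text
t 1.85 pos [ 0.5547 -0.1592  0.0642] q [ 0.6968  0.1463 -0.6856  0.1516] F [0.6 0.1 0.6] op 0.75 j [-0.46  0.28  1.95  0.01  0.9   0.69]
[[ 0.017  0.412 -0.911]
 [-0.004 -0.911 -0.412]
 [-1.     0.011 -0.014]]
[ 0.962 -0.199  0.031]
```

```bash
cat >> h.py <<'E'
def go(p,yd=(.413,-.911)):
    s=st(); R=Rn.from_quat(s['tcp_rot']); x=np.array([0,0,-1.]); y=np.array([*yd,0.]);y/=np.linalg.norm(y)
    T=Rn.from_matrix(np.c_[x,y,np.cross(x,y)])
    print('shift',np.round(R.inv().apply(np.array(p)-s['eef_pos'])/.05,3),'turn',np.round((R.inv()*T).as_rotvec(degrees=True),2))
    return s
E
python3 -c "
from h import *
go([.550,-.151,.03])"
```

```text
t 1.85 pos [ 0.5547 -0.1592  0.0642] q [ 0.6968  0.1463 -0.6856  0.1516] F [0.6 0.1 0.6] op 0.75 j [-0.46  0.28  1.95  0.01  0.9   0.69]
shift [ 0.682 -0.196  0.028] turn [-0.07 -0.8  -0.61]
```

Request:
{"method": "drive_tool", "body": {
  "series": [
    [[0,-0.2,0.03],[0,-0.8,-0.6]],
    [[0,0,0],[0,0,0]]
  ]
}}

```text
time: 2.05
eef_pos: [0.5467, -0.1535, 0.0628]
tcp_rot: [-0.69, -0.148, 0.693, -0.147]
contact_force: [0.3, -0.5, 0.4]
opening: 0.751
```

```bash
python3 -c "
from h import *
go([.550,-.151,.016])"
```

```text
t 2.05 pos [ 0.5467 -0.1535  0.0628] q [-0.6901 -0.148   0.693  -0.1468] F [ 0.3 -0.5  0.4] op 0.751 j [-0.45  0.27  1.96 -0.    0.92  0.7 ]
shift [ 0.936 -0.017 -0.084] turn [-0.33  0.21  0.14]
```

Request:
{"method": "drive_tool", "body": {
  "series": [
    [[0.25,-0.02,-0.08],[0,0,0]],
    [[0.25,0,0],[0,0,0]],
    [[0.2,0,0],[0,0,0]],
    [[0.1,0,0],[0,0,0]]
  ]
}}

```text
time: 2.45
eef_pos: [0.5526, -0.1536, 0.0244]
tcp_rot: [0.693, 0.146, -0.691, 0.148]
contact_force: [0.2, -1.1, -0.2]
opening: 0.751
```

```bash
python3 -c "
from h import *
go([.550,-.151,.016])"
```

```text
t 2.45 pos [ 0.5526 -0.1536  0.0244] q [ 0.6926  0.1455 -0.6908  0.1483] F [ 0.2 -1.1 -0.2] op 0.751 j [-0.45  0.34  1.95 -0.    0.84  0.71]
shift [ 0.167 -0.068  0.026] turn [-0.4  -0.1  -0.25]
```

Request:
{"method": "drive_tool", "body": {
  "series": [
    [[0.1,-0.06,0.02],[0,0,0]],
    [[0.08,0,0],[0,0,0]],
    [[0,0,0],[0,0,0]]
  ]
}}

```text
time: 2.75
eef_pos: [0.5496, -0.1505, 0.0132]
tcp_rot: [0.692, 0.146, -0.691, 0.148]
contact_force: [-0.5, 0.4, -1.2]
opening: 0.754
```

Request:
{"method": "drive_tool", "body": {
  "series": [
    [[0,0,0],[0,0,0]],
    [[0,0,0],[0,0,0]],
    [[0,0,0],[0,0,0]],
    [[0,0,0],[0,0,0]]
  ],
  "grip": -0.6,
  "newtons": 40
}}

```text
time: 3.15
eef_pos: [0.55, -0.1505, 0.0139]
tcp_rot: [0.692, 0.146, -0.691, 0.148]
contact_force: [0.2, 0.3, -0.6]
opening: 0.483
```

```bash
python3 -c "
from h import *
go([.550,-.151,.016]);snap('wrist','w3')"
```

```text
t 3.15 pos [ 0.55   -0.1505  0.0139] q [ 0.6921  0.1462 -0.6911  0.1483] F [ 0.2  0.3 -0.6] op 0.483 j [-0.44  0.35  1.96 -0.    0.82  0.71]
shift [-0.042  0.01   0.004] turn [-0.35 -0.04 -0.18]
```

View pics/w3.png

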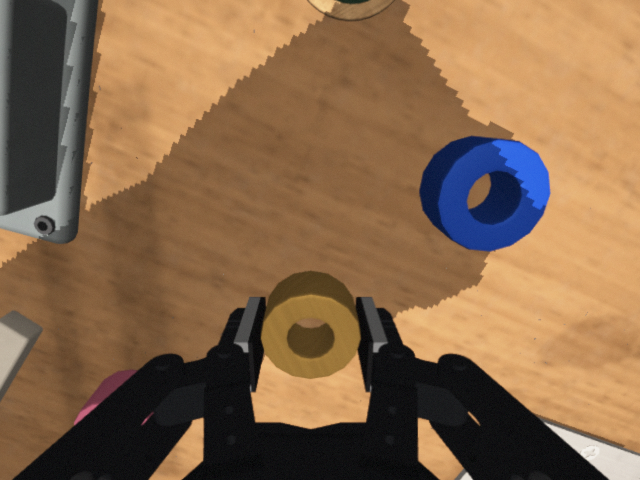

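Brass ring between the pads at (311,335), nearly clamped. I'll let it close fully and then lift.

Request:
{"method": "drive_tool", "body": {
  "series": [
    [[0,0,0],[0,0,0]],
    [[0,0,0],[0,0,0]],
    [[-0.3,0,0],[0,0,0]],
    [[-0.6,0,0],[0,0,0]],
    [[-0.8,0,0],[0,0,0]]
  ],
  "grip": -0.6
}}

```text
time: 3.7
eef_pos: [0.5448, -0.1481, 0.0953]
tcp_rot: [-0.688, -0.149, 0.696, -0.145]
contact_force: [0.9, -1.2, -1.9]
opening: 0.481
```

```bash
python3 -c "
from h import *
go([.5867,.0235,.11])"
```

```text
t 3.7 pos [ 0.5448 -0.1481  0.0953] q [-0.6876 -0.1495  0.6957 -0.1447] F [ 0.9 -1.2 -1.9] op 0.481 j [-0.44  0.22  1.95 -0.    0.99  0.71]
shift [-0.289 -2.796 -2.159] turn [-0.37  0.56  0.52]
```

Request:
{"method": "drive_tool", "body": {
  "series": [
    [[-0.25,-0.4,-0.3],[-0.3,0.3,0.3]],
    [[-0.1,-0.7,-0.55],[0,0,0]],
    [[0,-0.7,-0.55],[0,0,0]],
    [[0,-0.6,-0.45],[0,0,0]],
    [[0,-0.3,-0.22],[0,0,0]]
  ]
}}

```text
time: 4.2
eef_pos: [0.5915, 0.0175, 0.1291]
tcp_rot: [0.697, 0.143, -0.686, 0.15]
contact_force: [0.3, 0.2, -1.2]
opening: 0.475
```

```bash
python3 -c "
from h import *
go([.5867,.0235,.11])"
```

```text
t 4.2 pos [0.5915 0.0175 0.1291] q [ 0.6973  0.1431 -0.6862  0.1499] F [ 0.3  0.2 -1.2] op 0.475 j [-0.14  0.21  1.88 -0.    1.03  1.02]
shift [ 0.38  -0.154  0.045] turn [-0.48 -0.76 -0.73]
```

Request:
{"method": "drive_tool", "body": {
  "series": [
    [[0.3,-0.15,0.04],[-0.4,-0.7,-0.7]],
    [[0,0,0],[0,0,0]],
    [[0,0,0],[0,0,0]]
  ]
}}

```text
time: 4.5
eef_pos: [0.5867, 0.0255, 0.1148]
tcp_rot: [0.691, 0.15, -0.69, 0.151]
contact_force: [0.5, -0.2, -1.6]
opening: 0.478
```

```bash
python3 -c "
from h import *
go([.5867,.0235,.11]);snap('wrist','w4');snap('side','s4');snap('scene','c4')"
```

```text
t 4.5 pos [0.5867 0.0255 0.1148] q [ 0.6914  0.1504 -0.6904  0.1508] F [ 0.5 -0.2 -1.6] op 0.478 j [-0.13  0.23  1.89 -0.    1.02  1.01]
shift [0.097 0.037 0.016] turn [ 0.21 -0.08 -0.05]
```

View pics/w4.png

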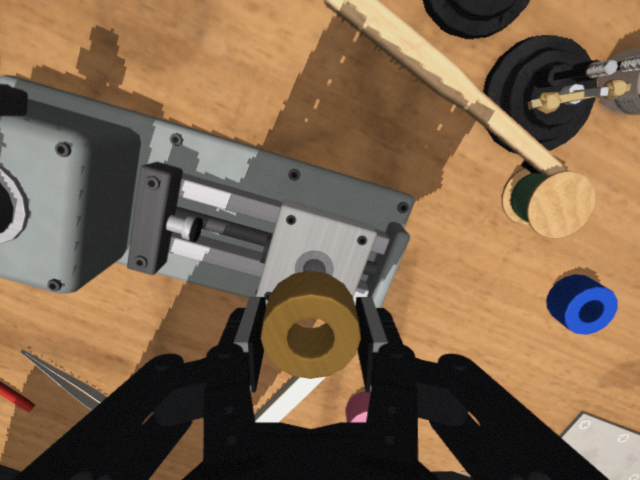

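View pics/s4.png

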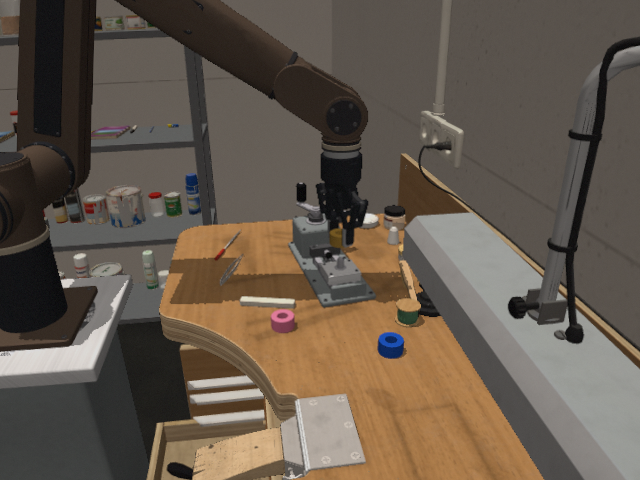

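View pics/c4.png

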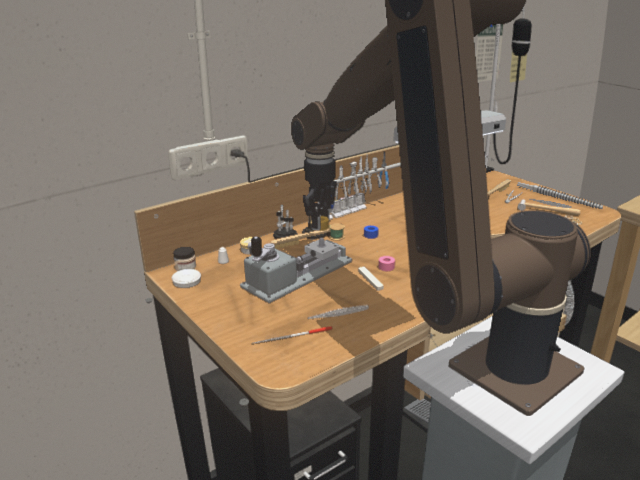

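```bash
python3 - <<'E'
from h import *
i=load('w4')['img']
cv2.imwrite('pics/w4c.png',cv2.resize(i[230:390,250:370],None,fx=3.7,fy=3.7,interpolation=cv2.INTER_CUBIC)[:,:,::-1])
E
```

```text
(no output)
```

View pics/w4c.png

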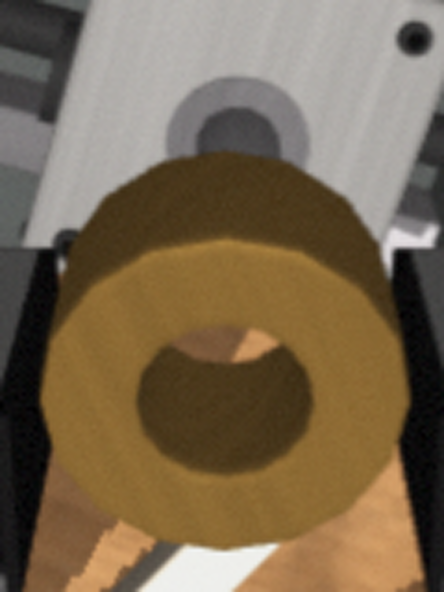

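```bash
python3 - <<'E'
from h import *
c=load('w4')
print('ring',atz(c,310.9,336.2,.1249),'boss',atz(c,314.3,267.3,.05))
p=(210+384/3)
E
```

```text
ring [0.58814159 0.02588918 0.1249    ] boss [0.58737874 0.0230269  0.05      ]
```

Request:
{"method": "drive_tool", "body": {
  "series": [
    [[0.1,0.05,0.03],[0,0,0]],
    [[0,0,0],[0,0,0]]
  ]
}}

```text
time: 4.85
eef_pos: [0.5862, 0.0203, 0.1094]
tcp_rot: [0.692, 0.149, -0.691, 0.15]
contact_force: [-0.1, 0.4, -1.4]
opening: 0.479
```

```bash
python3 -c "
from h import *
go([.5863,.0231,.095])"
```

```text
t 4.85 pos [0.5862 0.0203 0.1094] q [ 0.6915  0.1492 -0.6907  0.1496] F [-0.1  0.4 -1.4] op 0.479 j [-0.14  0.24  1.9  -0.    1.01  1.01]
shift [ 0.288 -0.05  -0.026] turn [ 0.01 -0.05 -0.05]
```

Request:
{"method": "drive_tool", "body": {
  "series": [
    [[0.15,-0.04,-0.02],[0,0,0]],
    [[0,0,0],[0,0,0]]
  ]
}}

```text
time: 5.05
eef_pos: [0.5862, 0.0217, 0.1012]
tcp_rot: [0.692, 0.149, -0.691, 0.149]
contact_force: [0.4, 0.4, -2.0]
opening: 0.478
```

```bash
python3 -c "
from h import *
go([.5863,.0231,.085])"
```

```text
t 5.05 pos [0.5862 0.0217 0.1012] q [ 0.6916  0.1487 -0.6909  0.149 ] F [ 0.4  0.4 -2. ] op 0.478 j [-0.14  0.25  1.9  -0.    0.99  1.01]
shift [ 0.323 -0.025 -0.014] turn [-0.08 -0.05 -0.04]
```

Request:
{"method": "drive_tool", "body": {
  "series": [
    [[0.15,-0.02,-0.01],[0,0,0]],
    [[0.15,0,0],[0,0,0]],
    [[0,0,0],[0,0,0]]
  ]
}}

```text
time: 5.35
eef_pos: [0.5862, 0.023, 0.0846]
tcp_rot: [0.691, 0.149, -0.691, 0.149]
contact_force: [0.2, 0.4, -1.4]
opening: 0.481
```

```bash
python3 -c "
from h import *
go([.5863,.0231,.065]);snap('wrist','w5')"
```

```text
t 5.35 pos [0.5862 0.023  0.0846] q [ 0.6915  0.1487 -0.691   0.149 ] F [ 0.2  0.4 -1.4] op 0.481 j [-0.13  0.27  1.91 -0.    0.96  1.01]
shift [ 0.391 -0.002 -0.003] turn [-0.07 -0.03 -0.03]
```

View pics/w5.png

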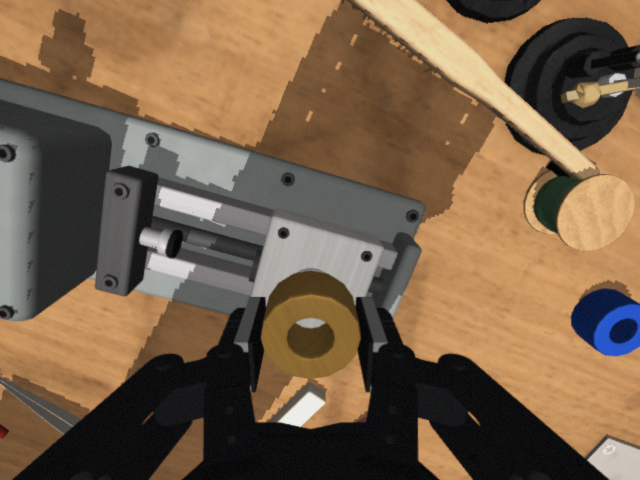

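Ring (311,335) is now directly over the carriage boss, with its bottom just at spigot height and no contact force. Lowering gently.

Request:
{"method": "drive_tool", "body": {
  "series": [
    [[0.1,0,0],[0,0,0]],
    [[0.1,0,0],[0,0,0]],
    [[0,0,0],[0,0,0]]
  ]
}}

```text
time: 5.7
eef_pos: [0.5867, 0.0231, 0.0745]
tcp_rot: [0.692, 0.149, -0.691, 0.149]
contact_force: [0.3, -1.3, -1.2]
opening: 0.48
```

```bash
python3 -c "
from h import *
go([.5863,.0231,.065])"
```

```text
t 5.7 pos [0.5867 0.0231 0.0745] q [ 0.6919  0.1487 -0.6906  0.1493] F [ 0.3 -1.3 -1.2] op 0.48 j [-0.13  0.29  1.91 -0.    0.94  1.01]
shift [ 0.189 -0.004  0.008] turn [-0.06 -0.09 -0.07]
```

Request:
{"method": "drive_tool", "body": {
  "series": [
    [[0.1,0,0],[0,0,0]],
    [[0.08,0,0],[0,0,0]],
    [[0,0,0],[0,0,0]]
  ]
}}

```text
time: 6.0
eef_pos: [0.5869, 0.0231, 0.0648]
tcp_rot: [0.692, 0.149, -0.69, 0.149]
contact_force: [-0.5, 0.1, -1.4]
opening: 0.481
```

```bash
python3 -c "
from h import *
go([.5863,.0231,.063])"
```

```text
t 6.0 pos [0.5869 0.0231 0.0648] q [ 0.692   0.1487 -0.6905  0.1494] F [-0.5  0.1 -1.4] op 0.481 j [-0.13  0.3   1.91 -0.    0.93  1.01]
shift [ 0.036 -0.006  0.011] turn [-0.05 -0.11 -0.08]
```

Request:
{"method": "drive_tool", "body": {
  "series": [
    [[0.03,0,0],[0,0,0]],
    [[0.02,0,0],[0,0,0]],
    [[0,0,0],[0,0,0]]
  ]
}}

```text
time: 6.3
eef_pos: [0.5875, 0.023, 0.0639]
tcp_rot: [0.692, 0.149, -0.69, 0.149]
contact_force: [0.4, -0.4, -2.0]
opening: 0.477
```

Request:
{"method": "drive_tool", "body": {
  "series": [
    [[0.04,0,0],[0,0,0]],
    [[0.03,0,0],[0,0,0]],
    [[0,0,0],[0,0,0]]
  ]
}}

```text
time: 6.6
eef_pos: [0.5882, 0.023, 0.064]
tcp_rot: [0.692, 0.149, -0.69, 0.15]
contact_force: [-0.4, -0.0, -1.9]
opening: 0.482
```

Request:
{"method": "drive_tool", "body": {
  "series": [
    [[0,0,0],[0,0,0]],
    [[0,0,0],[0,0,0]],
    [[0,0,0],[0,0,0]]
  ],
  "grip": 0.4
}}

```text
time: 6.9
eef_pos: [0.589, 0.0229, 0.064]
tcp_rot: [0.693, 0.148, -0.69, 0.15]
contact_force: [-0.7, 0.4, -0.5]
opening: 0.699
```

Request:
{"method": "drive_tool", "body": {
  "series": [
    [[-0.4,0,0],[0,0,0]],
    [[-0.8,0,0],[0,0,0]],
    [[-0.8,0,0],[0,0,0]],
    [[-0.5,0,0],[0,0,0]],
    [[0,0,0],[0,0,0]]
  ]
}}

```text
time: 7.4
eef_pos: [0.5875, 0.0229, 0.1904]
tcp_rot: [0.691, 0.149, -0.691, 0.149]
contact_force: [-0.7, -0.6, 1.0]
opening: 0.702
```

```bash
python3 -c "
from h import *
st();snap('wrist','w6')"
```

```text
t 7.4 pos [0.5875 0.0229 0.1904] q [ 0.6913  0.1489 -0.6911  0.1491] F [-0.7 -0.6  1. ] op 0.702 j [-0.13  0.14  1.84 -0.    1.15  1.01]
```

View pics/w6.png

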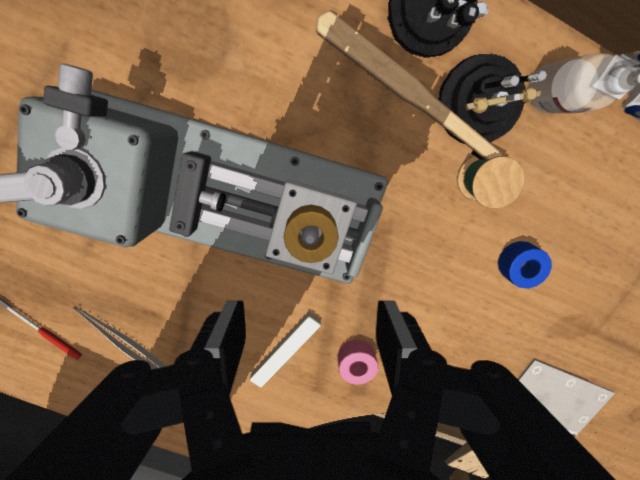

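The ring sits over the spigot at (311,235), hub at (45,183). Checking flatness in a side crop and moving toward the knob.

```bash
python3 - <<'E'
from h import *
c=snap('side','s6');i=c['img'];d=snap('scene','c6')['img']
cv2.imwrite('pics/s6c.png',np.hstack([cv2.resize(i[215:315,280:380],None,fx=3.9,fy=3.9,interpolation=cv2.INTER_CUBIC),cv2.resize(d[210:310,260:360],None,fx=3.9,fy=3.9,interpolation=cv2.INTER_CUBIC)])[:,:,::-1])
go([.535,.235,.23])
E
```

```text
t 7.55 pos [0.5843 0.0233 0.1845] q [-0.6879 -0.1501  0.6946 -0.1479] F [-0.9  0.7 -0.5] op 0.704 j [-0.13  0.15  1.85 -0.    1.15  1.01]
shift [-0.895 -4.269 -0.837] turn [-0.06  0.49  0.29]
```

View pics/s6c.png

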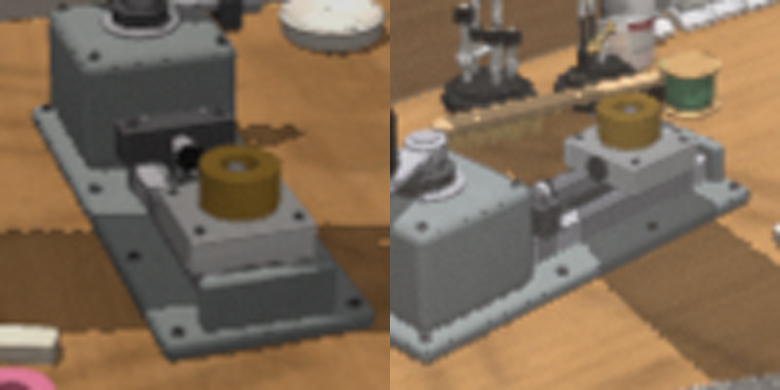

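Ring is flat on the carriage in both views. Now heading above the knob.

Request:
{"method": "drive_tool", "body": {
  "series": [
    [[-0.4,-0.5,-0.1],[0,0.4,0.3]],
    [[-0.5,-0.9,-0.18],[0,0,0]],
    [[0,-0.95,-0.18],[0,0,0]],
    [[0,-0.95,-0.18],[0,0,0]],
    [[0,-0.8,-0.15],[0,0,0]]
  ],
  "grip": 0.4
}}

```text
time: 8.05
eef_pos: [0.5318, 0.2273, 0.2178]
tcp_rot: [-0.684, -0.146, 0.7, -0.144]
contact_force: [0.8, -0.2, -0.3]
opening: 0.701
```

Request:
{"method": "drive_tool", "body": {
  "series": [
    [[0,0,0],[0,0,0]],
    [[0,0,0],[0,0,0]]
  ]
}}

```text
time: 8.25
eef_pos: [0.5279, 0.2314, 0.2125]
tcp_rot: [-0.681, -0.149, 0.702, -0.146]
contact_force: [-0.5, 0.3, -0.2]
opening: 0.7
```

```bash
python3 - <<'E'
from h import *
s=go([.5374,.2425,.2]);c=snap('wrist','w7');print(proj(load('w7'),[[.5374,.2425,.1545],[.5632,.1923,.112]]))
E
```

```text
t 8.25 pos [0.5279 0.2314 0.2125] q [-0.6808 -0.1486  0.7021 -0.1465] F [-0.5  0.3 -0.2] op 0.7 j [0.24 0.11 1.84 0.   1.22 1.38]
shift [ 0.244 -0.122 -0.272] turn [-0.3   1.65  0.53]
[[300.45688062 247.83931267]
 [384.27548692 220.81172148]]
```

View pics/w7.png

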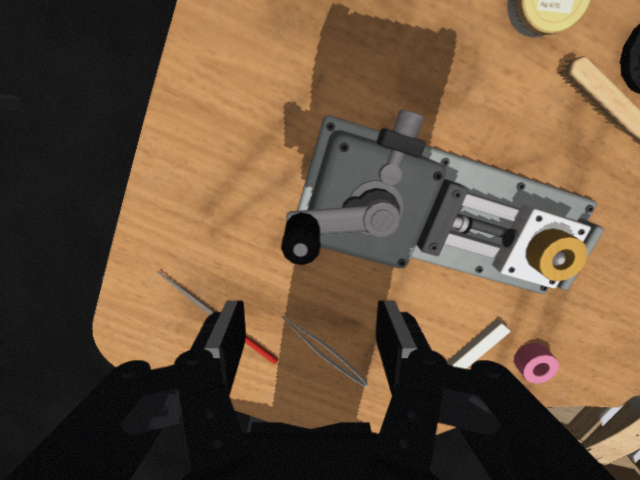

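```bash
python3 - <<'E'
from h import *
c=load('w7');a=load('side0');b=load('scene0')
k=tri([(c,300,244.5),(a,210+274/3,170+40/3),(b,220+145/4,200+149/4)]);h=tri([(c,383,218),(a,210+317/3,170+115/3),(b,269.5,245)])
print(k,h,np.hypot(*(k[0]-h[0])[:2]))
print(atz(c,300,244.5,.1545),atz(c,383,218,.112))
E
```

```text
(array([0.53811963, 0.24223727, 0.15465618]), [array([1.35961674, 2.56291781]), array([ 0.26327264, -0.11145929]), array([-0.55232057,  0.40998794])]) (array([0.56365851, 0.19296847, 0.110933  ]), [array([0.44792938, 1.38837544]), array([ 0.32687669, -0.19700064]), array([-0.18772922,  0.36745414])]) 0.055494585273698674
[0.53919909 0.2435698  0.1545    ] [0.56462712 0.19406534 0.112     ]
```

Request:
{"method": "drive_tool", "body": {
  "series": [
    [[0,-0.1,-0.24],[0,1.5,0.5]],
    [[0,0,0],[0,0,0]]
  ],
  "grip": 0.3
}}

```text
time: 8.5
eef_pos: [0.5375, 0.239, 0.2099]
tcp_rot: [-0.69, -0.146, 0.693, -0.146]
contact_force: [-0.2, 0.4, 0.2]
opening: 0.651
```

```bash
python3 - <<'E'
from h import *
s=go([.5383,.2425,.128])
E
```

```text
t 8.5 pos [0.5375 0.239  0.2099] q [-0.6904 -0.1461  0.6933 -0.1462] F [-0.2  0.4  0.2] op 0.651 j [ 0.25  0.13  1.82 -0.    1.2   1.4 ]
shift [ 1.638 -0.057 -0.051] turn [-0.53  0.24  0.04]
```

Request:
{"method": "drive_tool", "body": {
  "series": [
    [[0.3,-0.06,-0.05],[0,0,0]],
    [[0.5,0,0],[0,0,0]],
    [[0.4,0,0],[0,0,0]],
    [[0.15,0,0],[0,0,0]],
    [[0,0,0],[0,0,0]]
  ]
}}

```text
time: 9.0
eef_pos: [0.5401, 0.2397, 0.1372]
tcp_rot: [-0.691, -0.144, 0.694, -0.144]
contact_force: [-0.2, -0.0, 0.2]
opening: 0.65
```

```bash
python3 - <<'E'
from h import *
s=go([.5383,.2425,.128]);snap('wrist','w8')
E
```

```text
t 9.0 pos [0.5401 0.2397 0.1372] q [-0.6908 -0.1438  0.6938 -0.1443] F [-0.2 -0.   0.2] op 0.65 j [ 0.25  0.21  1.87 -0.    1.06  1.41]
shift [ 0.184 -0.065  0.01 ] turn [-0.88  0.25  0.02]
```

View pics/w8.png

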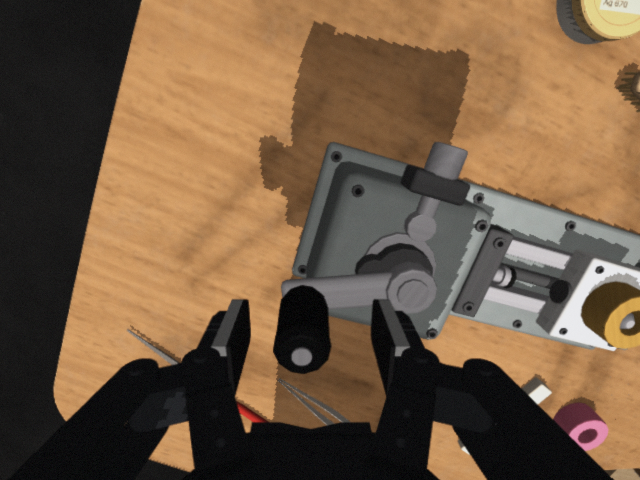

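Knob top (302,353) is between the pads, slightly left of centre. I'll correct, lower and grip.

Request:
{"method": "drive_tool", "body": {
  "series": [
    [[0.1,-0.07,0.01],[-0.5,0,0]],
    [[0.08,0,0],[0,0,0]],
    [[0,0,0],[0,0,0]]
  ]
}}

```text
time: 9.35
eef_pos: [0.5399, 0.2433, 0.1305]
tcp_rot: [0.692, 0.147, -0.691, 0.147]
contact_force: [0.2, -0.9, 0.4]
opening: 0.652
```

Request:
{"method": "drive_tool", "body": {
  "series": [
    [[0,0,0],[0,0,0]],
    [[0,0,0],[0,0,0]],
    [[0,0,0],[0,0,0]],
    [[0,0,0],[0,0,0]]
  ],
  "grip": -1,
  "newtons": 60
}}

```text
time: 9.75
eef_pos: [0.5404, 0.2438, 0.132]
tcp_rot: [0.693, 0.147, -0.69, 0.147]
contact_force: [0.7, 0.4, -1.6]
opening: 0.26
```

Request:
{"method": "drive_tool", "body": {
  "series": [
    [[0,0,0],[0,0,0]],
    [[0,0,0],[0,0,0]]
  ]
}}

```text
time: 9.95
eef_pos: [0.5404, 0.2438, 0.132]
tcp_rot: [0.693, 0.147, -0.69, 0.147]
contact_force: [0.4, -0.3, -0.7]
opening: 0.259
```

```bash
python3 - <<'E'
from h import *
s=go([.5383,.2425,.128])
E
```

```text
t 9.95 pos [0.5404 0.2438 0.132 ] q [ 0.6928  0.1473 -0.6904  0.1473] F [ 0.4 -0.3 -0.7] op 0.259 j [ 0.25  0.22  1.87 -0.    1.05  1.4 ]
shift [0.079 0.006 0.049] turn [-0.33 -0.19 -0.04]
```

```bash
cat > wind.py <<'E'
from h import *
import sys,os
def nxt(d=.12,n=5,C=(.5655,.1945),z0=.132):
    s=ctrl.get_state(); R=Rn.from_quat(s['tcp_rot']); p=np.array(s['eef_pos'])
    rel=p[:2]-C; th=np.arctan2(rel[1],rel[0]); r=np.hypot(*rel)
    L=json.load(open('log.json')) if os.path.exists('log.json') else []
    L.append([s['time'],*p.tolist(),*np.array(s['contact_force']).tolist(),th]); json.dump(L,open('log.json','w'))
    u=np.unwrap([l[7] for l in L]); ang=-(u[-1]-u[0])
    w=-(u[-1]-u[-2])/(L[-1][0]-L[-2][0]) if len(L)>1 else 0
    F=np.array(s['contact_force']); tan=np.array([np.sin(th),-np.cos(th)]); rad=rel/r
    print('t %.2f turned %.3f w %.2f th %.2f r %.4f z %.4f Ftan %.1f Frad %.1f Fz %.1f op %.3f'%(s['time'],ang,w,th,r,p[2],F[:2]@tan,F[:2]@rad,F[2],s['opening']))
    T=Rn.from_matrix(np.c_[[0,0,-1.],[.413,-.911,0],np.cross([0,0,-1.],[.413,-.911,0])])
    print('turn',np.round((R.inv()*T).as_rotvec(degrees=True),1))
    rows=[]
    for i in range(n):
        m=th-(i+.5)*d; v=np.array([np.sin(m),-np.cos(m),0])*.055*d
        if i==0: v[2]=np.clip(z0-p[2],-.003,.003)
        rows.append(np.round(R.inv().apply(v)/.05,2).tolist())
    print(rows)
nxt(*[float(a) if k==0 else int(a) for k,a in enumerate(sys.argv[1:])])
E
rm -f log.json; python3 wind.py .10
```

```text
t 9.95 turned -0.000 w 0.00 th 2.04 r 0.0553 z 0.1320 Ftan 0.2 Frad -0.5 Fz -0.7 op 0.259
turn [-0.3 -0.2 -0. ]
[[-0.0, -0.0, -0.11], [0.0, 0.01, -0.11], [0.0, 0.02, -0.11], [0.0, 0.03, -0.11], [0.0, 0.04, -0.1]]
```

Request:
{"method": "drive_tool", "body": {
  "series": [
    [[0,0,-0.11],[0,0,0]],
    [[0,0.01,-0.11],[0,0,0]],
    [[0,0.02,-0.11],[0,0,0]],
    [[0,0.03,-0.11],[0,0,0]],
    [[0,0.04,-0.1],[0,0,0]]
  ]
}}

```text
time: 10.45
eef_pos: [0.5674, 0.2505, 0.132]
tcp_rot: [-0.691, -0.147, 0.692, -0.148]
contact_force: [-2.4, -2.2, 2.1]
opening: 0.262
```

```bash
python3 wind.py .12
```

```text
t 10.45 turned 0.505 w 1.01 th 1.54 r 0.0560 z 0.1320 Ftan -2.3 Frad -2.2 Fz 2.1 op 0.262
turn [-0.3  0.1 -0. ]
[[-0.0, 0.06, -0.11], [-0.0, 0.08, -0.11], [-0.0, 0.09, -0.1], [-0.0, 0.1, -0.08], [-0.0, 0.11, -0.07]]
```

Request:
{"method": "drive_tool", "body": {
  "series": [
    [[0,0.06,-0.11],[0,0,0]],
    [[0,0.08,-0.11],[0,0,0]],
    [[0,0.09,-0.1],[0,0,0]],
    [[0,0.1,-0.08],[0,0,0]],
    [[0,0.11,-0.07],[0,0,0]]
  ]
}}

```text
time: 10.95
eef_pos: [0.6004, 0.239, 0.1319]
tcp_rot: [-0.69, -0.147, 0.693, -0.148]
contact_force: [-4.3, -2.0, 3.0]
opening: 0.258
```

```bash
python3 wind.py .12
```

```text
t 10.95 turned 1.136 w 1.26 th 0.91 r 0.0565 z 0.1319 Ftan -2.2 Frad -4.3 Fz 3.0 op 0.258
turn [-0.3  0.2 -0. ]
[[-0.0, 0.12, -0.05], [-0.0, 0.13, -0.04], [-0.0, 0.13, -0.02], [0.0, 0.13, -0.01], [0.0, 0.13, 0.01]]
```

```bash
sed -i 's/(i+.5)\*d/(i+.5)*d-.06/' wind.py; sed -i 's/C=(.5655,.1945)/C=(.566,.1950)/' wind.py; python3 wind.py .12
```

```text
t 10.95 turned 1.134 w -inf th 0.91 r 0.0558 z 0.1319 Ftan -2.2 Frad -4.3 Fz 3.0 op 0.258
turn [-0.3  0.2 -0. ]
[[-0.0, 0.12, -0.05], [-0.0, 0.13, -0.03], [-0.0, 0.13, -0.02], [0.0, 0.13, -0.0], [0.0, 0.13, 0.01]]wind.py:9: RuntimeWarning: divide by zero encountered in scalar divide
  w=-(u[-1]-u[-2])/(L[-1][0]-L[-2][0]) if len(L)>1 else 0
```

Request:
{"method": "drive_tool", "body": {
  "series": [
    [[0,0.12,-0.05],[0,0,0]],
    [[0,0.13,-0.03],[0,0,0]],
    [[0,0.13,-0.01],[0,0,0]],
    [[0,0.13,0],[0,0,0]],
    [[0,0.13,0.02],[0,0,0]]
  ]
}}

```text
time: 11.45
eef_pos: [0.6128, 0.225, 0.132]
tcp_rot: [-0.689, -0.157, 0.695, -0.133]
contact_force: [-4.9, 15.1, 0.8]
opening: 0.261
```

```bash
python3 wind.py .12
```

```text
t 11.45 turned 1.471 w 0.67 th 0.57 r 0.0556 z 0.1320 Ftan -15.4 Frad 4.0 Fz 0.8 op 0.261
turn [-0.6  0.   2. ]
[[-0.0, 0.13, -0.0], [-0.0, 0.13, 0.01], [-0.0, 0.13, 0.03], [-0.0, 0.13, 0.04], [-0.0, 0.12, 0.06]]
```

Request:
{"method": "drive_tool", "body": {
  "series": [
    [[0,0.11,0],[0,0,0.5]],
    [[0,0.11,0.01],[0,0,0.5]]
  ]
}}

```text
time: 11.65
eef_pos: [0.6142, 0.2228, 0.132]
tcp_rot: [-0.69, -0.157, 0.694, -0.134]
contact_force: [-6.6, 14.8, 2.3]
opening: 0.261
```

```bash
python3 wind.py .10
```

```text
t 11.65 turned 1.517 w 0.23 th 0.52 r 0.0556 z 0.1320 Ftan -16.2 Frad 1.7 Fz 2.3 op 0.261
turn [-0.7 -0.1  1.9]
[[-0.0, 0.11, -0.0], [-0.0, 0.11, 0.01], [-0.0, 0.11, 0.02], [-0.0, 0.11, 0.03], [-0.0, 0.1, 0.04]]
```

```bash
python3 - <<'E'
from h import *
c=snap('wrist','w9');i=snap('side','s9')['img'];st();print(ctrl.get_state()['wrist_torque'])
cv2.imwrite('pics/s9c.png',cv2.resize(i[150:300,250:400],None,fx=4,fy=4,interpolation=cv2.INTER_CUBIC)[:,:,::-1])
E
```

```text
t 11.75 pos [0.6142 0.2227 0.132 ] q [-0.6902 -0.1567  0.6937 -0.1339] F [-7.1 12.7  2.9] op 0.264 j [0.18 0.35 1.71 0.04 1.09 1.32]
[ 1.25996044  0.69609884 -0.05882793]
```

View pics/w9.png

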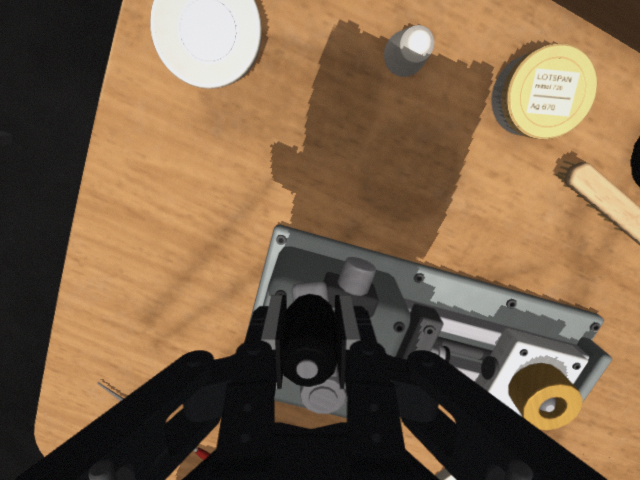

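View pics/s9c.png

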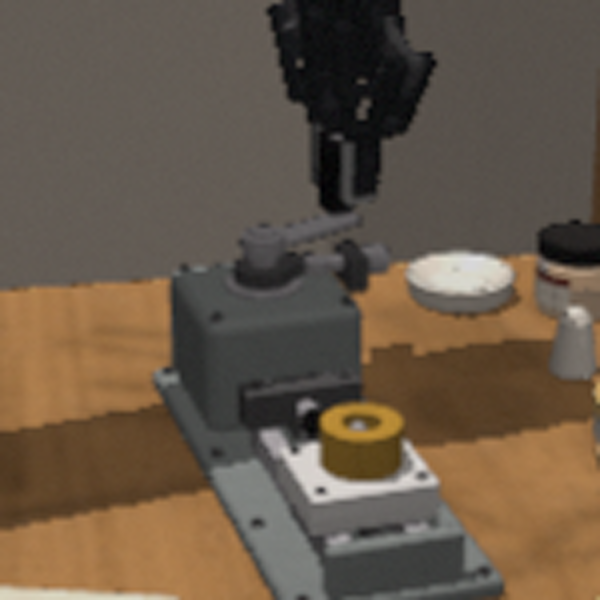

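Nothing is blocking it: finger tips clear the arm, plunger and box, and the ring stays seated. This is the heavy point. I'll push a bit harder in short bursts.

Request:
{"method": "drive_tool", "body": {
  "series": [
    [[0,0.15,0.01],[0,0,0]],
    [[0,0.15,0.01],[0,0,0]],
    [[0,0.15,0.02],[0,0,0]]
  ]
}}

```text
time: 12.05
eef_pos: [0.6178, 0.2154, 0.132]
tcp_rot: [-0.69, -0.166, 0.693, -0.126]
contact_force: [-6.3, 12.7, 1.9]
opening: 0.263
```

```bash
python3 wind.py .14
```

```text
t 12.05 turned 1.666 w 0.37 th 0.38 r 0.0557 z 0.1320 Ftan -14.2 Frad -1.2 Fz 1.9 op 0.263
turn [-0.5 -0.5  3.2]
[[-0.01, 0.15, 0.03], [-0.01, 0.15, 0.05], [-0.01, 0.14, 0.07], [-0.01, 0.13, 0.09], [-0.01, 0.11, 0.1]]
```

Request:
{"method": "drive_tool", "body": {
  "series": [
    [[-0.01,0.15,0.03],[0,0,1]],
    [[-0.01,0.15,0.05],[0,0,1]],
    [[-0.01,0.14,0.06],[0,0,1]]
  ]
}}

```text
time: 12.35
eef_pos: [0.621, 0.203, 0.1322]
tcp_rot: [0.698, 0.154, -0.685, 0.139]
contact_force: [1.2, 10.4, -2.1]
opening: 0.261
```

```bash
python3 wind.py .14
```

```text
t 12.35 turned 1.897 w 0.77 th 0.14 r 0.0555 z 0.1322 Ftan -10.1 Frad 2.7 Fz -2.1 op 0.261
turn [-0.5 -1.3  1. ]
[[-0.0, 0.14, 0.06], [-0.0, 0.13, 0.08], [-0.0, 0.12, 0.1], [-0.0, 0.1, 0.11], [-0.0, 0.09, 0.13]]
```

Request:
{"method": "drive_tool", "body": {
  "series": [
    [[0,0.11,0.05],[0,0,0]],
    [[0,0.1,0.06],[0,0,0.3]],
    [[0,0.09,0.07],[0,0,0]]
  ]
}}

```text
time: 12.65
eef_pos: [0.6214, 0.1914, 0.1322]
tcp_rot: [0.703, 0.156, -0.68, 0.139]
contact_force: [2.1, 4.7, -1.2]
opening: 0.26
```

```bash
python3 wind.py .11
```

```text
t 12.65 turned 2.106 w 0.70 th -0.06 r 0.0555 z 0.1322 Ftan -4.8 Frad 1.8 Fz -1.2 op 0.260
turn [-0.4 -2.1  1. ]
[[-0.0, 0.1, 0.07], [-0.0, 0.09, 0.08], [-0.0, 0.08, 0.09], [-0.0, 0.07, 0.1], [-0.0, 0.06, 0.1]]
```

Request:
{"method": "drive_tool", "body": {
  "series": [
    [[0,0.1,0.07],[0,-0.5,0.3]],
    [[0,0.09,0.08],[0,-0.5,0.3]],
    [[0,0.08,0.09],[0,-0.5,0.3]]
  ]
}}

```text
time: 12.95
eef_pos: [0.6173, 0.1741, 0.132]
tcp_rot: [0.696, 0.148, -0.687, 0.146]
contact_force: [-0.8, 3.5, -0.5]
opening: 0.262
```

```bash
python3 wind.py .11
```

```text
t 12.95 turned 2.427 w 1.07 th -0.39 r 0.0554 z 0.1320 Ftan -3.0 Frad -2.1 Fz -0.5 op 0.262
turn [-0.4 -0.7  0. ]
[[-0.0, 0.07, 0.1], [-0.0, 0.06, 0.1], [-0.0, 0.05, 0.11], [-0.0, 0.04, 0.11], [-0.0, 0.03, 0.12]]
```

Request:
{"method": "drive_tool", "body": {
  "series": [
    [[0,0.07,0.1],[0,-0.3,0]],
    [[0,0.06,0.1],[0,-0.2,0]],
    [[0,0.05,0.11],[0,0,0]],
    [[0,0.03,0.11],[0,0,0]],
    [[0,0.02,0.12],[0,0,0]]
  ]
}}

```text
time: 13.45
eef_pos: [0.5978, 0.1501, 0.132]
tcp_rot: [0.695, 0.147, -0.689, 0.146]
contact_force: [2.5, 1.3, 0.4]
opening: 0.263
```

```bash
python3 wind.py .12
```

```text
t 13.45 turned 2.996 w 1.14 th -0.95 r 0.0550 z 0.1320 Ftan -2.8 Frad 0.3 Fz 0.4 op 0.263
turn [-0.5 -0.5 -0. ]
[[-0.0, 0.01, 0.13], [-0.0, -0.01, 0.13], [-0.0, -0.02, 0.13], [-0.0, -0.04, 0.13], [-0.0, -0.05, 0.12]]
```

Request:
{"method": "drive_tool", "body": {
  "series": [
    [[0,0.01,0.13],[-0.2,-0.2,0]],
    [[0,-0.01,0.13],[0,0,0]],
    [[0,-0.02,0.13],[0,0,0]],
    [[0,-0.04,0.13],[0,0,0]],
    [[0,-0.06,0.12],[0,0,0]]
  ]
}}

```text
time: 13.95
eef_pos: [0.5642, 0.1405, 0.132]
tcp_rot: [0.694, 0.147, -0.689, 0.148]
contact_force: [2.1, 0.6, -1.7]
opening: 0.26
```

```bash
python3 wind.py .12
```

```text
t 13.95 turned 3.646 w 1.30 th -1.60 r 0.0546 z 0.1320 Ftan -2.1 Frad -0.6 Fz -1.7 op 0.260
turn [-0.3 -0.4 -0.2]
[[-0.0, -0.07, 0.11], [-0.0, -0.08, 0.1], [-0.0, -0.1, 0.09], [-0.0, -0.11, 0.08], [-0.0, -0.11, 0.07]]
```

Request:
{"method": "drive_tool", "body": {
  "series": [
    [[0,-0.07,0.11],[0,-0.2,0]],
    [[0,-0.08,0.1],[0,0,0]],
    [[0,-0.1,0.09],[0,0,0]],
    [[0,-0.11,0.08],[0,0,0]],
    [[0,-0.12,0.06],[0,0,0]]
  ]
}}

```text
time: 14.45
eef_pos: [0.5316, 0.1531, 0.132]
tcp_rot: [0.693, 0.146, -0.69, 0.149]
contact_force: [1.7, -1.6, -1.1]
opening: 0.263
```

```bash
python3 wind.py .12
```

```text
t 14.45 turned 4.300 w 1.31 th -2.26 r 0.0543 z 0.1320 Ftan -2.3 Frad 0.2 Fz -1.1 op 0.263
turn [-0.3 -0.1 -0.3]
[[-0.0, -0.12, 0.04], [-0.0, -0.13, 0.03], [-0.0, -0.13, 0.01], [-0.0, -0.13, -0.0], [-0.0, -0.13, -0.02]]
```

Request:
{"method": "drive_tool", "body": {
  "series": [
    [[0,-0.12,0.04],[0,0,0]],
    [[0,-0.13,0.03],[0,0,0]],
    [[0,-0.13,0.01],[0,0,0]],
    [[0,-0.13,-0.01],[0,0,0]],
    [[0,-0.13,-0.03],[0,0,0]]
  ]
}}

```text
time: 14.95
eef_pos: [0.5131, 0.1828, 0.1319]
tcp_rot: [-0.69, -0.146, 0.692, -0.15]
contact_force: [-1.6, -4.1, 2.0]
opening: 0.255
```

```bash
python3 wind.py .12
```

```text
t 14.95 turned 4.956 w 1.31 th -2.91 r 0.0543 z 0.1319 Ftan -3.7 Frad 2.5 Fz 2.0 op 0.255
turn [-0.2  0.2 -0.4]
[[-0.0, -0.13, -0.04], [-0.0, -0.12, -0.06], [-0.0, -0.11, -0.07], [-0.0, -0.1, -0.08], [-0.0, -0.09, -0.09]]
```

Request:
{"method": "drive_tool", "body": {
  "series": [
    [[0,-0.13,-0.04],[0,0,-0.2]],
    [[0,-0.12,-0.05],[0,0,0]],
    [[0,-0.11,-0.07],[0,0,0]],
    [[0,-0.1,-0.08],[0,0,0]],
    [[0,-0.09,-0.09],[0,0,0]]
  ]
}}

```text
time: 15.45
eef_pos: [0.5165, 0.2181, 0.1319]
tcp_rot: [-0.69, -0.147, 0.693, -0.149]
contact_force: [-0.2, -2.6, 0.8]
opening: 0.26
```

```bash
python3 wind.py .12
```

```text
t 15.45 turned 5.620 w 1.33 th 2.70 r 0.0546 z 0.1319 Ftan -2.4 Frad -0.9 Fz 0.8 op 0.260
turn [-0.2  0.3 -0.1]
[[-0.0, -0.07, -0.11], [-0.0, -0.06, -0.12], [-0.0, -0.05, -0.12], [-0.0, -0.03, -0.13], [-0.0, -0.01, -0.13]]
```

Request:
{"method": "drive_tool", "body": {
  "series": [
    [[0,-0.07,-0.11],[0,0.1,0]],
    [[0,-0.06,-0.12],[0,0,0]],
    [[0,-0.04,-0.12],[0,0,0]],
    [[0,-0.02,-0.13],[0,0,0]],
    [[0,0,-0.13],[0,0,0]]
  ]
}}

```text
time: 15.95
eef_pos: [0.5407, 0.2438, 0.1319]
tcp_rot: [-0.689, -0.149, 0.694, -0.147]
contact_force: [-3.4, 1.5, 3.1]
opening: 0.258
```

```bash
python3 wind.py .12
```

```text
t 15.95 turned 6.276 w 1.31 th 2.05 r 0.0550 z 0.1319 Ftan -2.3 Frad 2.9 Fz 3.1 op 0.258
turn [-0.2  0.3  0.2]
[[-0.0, 0.01, -0.13], [-0.0, 0.02, -0.13], [-0.0, 0.04, -0.13], [-0.0, 0.05, -0.12], [-0.0, 0.07, -0.11]]
```

Request:
{"method": "drive_tool", "body": {
  "series": [
    [[0,0.01,-0.13],[0,0,0]],
    [[0,0.02,-0.13],[0,0,0]],
    [[0,0.04,-0.13],[0,0,0]],
    [[0,0.06,-0.12],[0,0,0]],
    [[0,0.08,-0.11],[0,0,0]]
  ]
}}

```text
time: 16.45
eef_pos: [0.5771, 0.2493, 0.132]
tcp_rot: [-0.691, -0.15, 0.692, -0.146]
contact_force: [-1.7, 3.6, 2.4]
opening: 0.257
```

```bash
python3 wind.py .12
```

```text
t 16.45 turned 6.955 w 1.36 th 1.37 r 0.0555 z 0.1320 Ftan -2.3 Frad 3.2 Fz 2.4 op 0.257
turn [-0.2  0.1  0.3]
[[-0.0, 0.09, -0.1], [-0.0, 0.1, -0.09], [-0.0, 0.11, -0.07], [-0.0, 0.12, -0.06], [-0.0, 0.12, -0.04]]
```

Next is the approach to the second heavy point, with small counter-turns to avoid tilt.

Request:
{"method": "drive_tool", "body": {
  "series": [
    [[0,0.09,-0.1],[0,0,0.1]],
    [[0,0.1,-0.09],[0,0,0.1]],
    [[0,0.11,-0.07],[0,0,0]],
    [[0,0.12,-0.05],[0,0,0.2]]
  ]
}}

```text
time: 16.85
eef_pos: [0.6034, 0.2362, 0.132]
tcp_rot: [0.693, 0.148, -0.69, 0.148]
contact_force: [-0.0, 4.2, -0.0]
opening: 0.26
```

```bash
python3 wind.py .14
```

```text
t 16.85 turned 7.491 w 1.34 th 0.83 r 0.0557 z 0.1320 Ftan -2.8 Frad 3.1 Fz -0.0 op 0.260
turn [-0.2 -0.2 -0.1]
[[0.0, 0.15, -0.04], [0.0, 0.15, -0.02], [0.0, 0.15, -0.0], [0.0, 0.15, 0.02], [0.0, 0.15, 0.04]]
```

Request:
{"method": "drive_tool", "body": {
  "series": [
    [[0,0.15,-0.04],[0,0,0.4]],
    [[0,0.16,-0.02],[0,0,0.8]],
    [[0,0.16,0],[0,0,0.8]]
  ]
}}

```text
time: 17.15
eef_pos: [0.613, 0.2247, 0.132]
tcp_rot: [0.694, 0.142, -0.69, 0.148]
contact_force: [-4.8, 17.3, 2.4]
opening: 0.257
```

```bash
python3 wind.py .14
```

```text
t 17.15 turned 7.762 w 0.90 th 0.56 r 0.0556 z 0.1320 Ftan -17.2 Frad 5.1 Fz 2.4 op 0.257
turn [-0.7 -0.3 -0.6]
[[0.0, 0.15, -0.0], [0.0, 0.15, 0.02], [0.0, 0.15, 0.04], [0.0, 0.14, 0.06], [0.0, 0.13, 0.08]]
```

Request:
{"method": "drive_tool", "body": {
  "series": [
    [[0,0.15,0],[0,0,0.5]],
    [[0,0.16,0.01],[0,0,0.7]],
    [[0,0.16,0.02],[0,0,0.7]]
  ]
}}

```text
time: 17.45
eef_pos: [0.6173, 0.2163, 0.132]
tcp_rot: [0.697, 0.139, -0.688, 0.145]
contact_force: [-1.8, 17.3, 0.4]
opening: 0.261
```

```bash
python3 wind.py .14
```

```text
t 17.45 turned 7.930 w 0.56 th 0.39 r 0.0555 z 0.1320 Ftan -16.7 Frad 5.0 Fz 0.4 op 0.261
turn [-1.2 -0.6 -0.6]
[[0.0, 0.15, 0.02], [0.0, 0.15, 0.04], [0.0, 0.14, 0.06], [0.0, 0.13, 0.08], [0.0, 0.12, 0.1]]
```

Request:
{"method": "drive_tool", "body": {
  "series": [
    [[0,0.15,0.03],[-0.3,-0.3,0.4]],
    [[0,0.15,0.04],[-0.3,-0.3,0.4]],
    [[0,0.14,0.05],[-0.3,-0.3,0.4]]
  ]
}}

```text
time: 17.75
eef_pos: [0.6205, 0.2055, 0.1321]
tcp_rot: [0.696, 0.144, -0.688, 0.149]
contact_force: [2.0, 11.1, 0.1]
opening: 0.261
```

```bash
python3 wind.py .12
```

```text
t 17.75 turned 8.134 w 0.68 th 0.19 r 0.0555 z 0.1321 Ftan -10.5 Frad 4.1 Fz 0.1 op 0.261
turn [-0.5 -0.5 -0.5]
[[0.0, 0.12, 0.04], [0.0, 0.12, 0.06], [0.0, 0.11, 0.07], [0.0, 0.1, 0.09], [-0.0, 0.09, 0.1]]
```

Request:
{"method": "drive_tool", "body": {
  "series": [
    [[0,0.12,0.05],[0,-0.3,0]],
    [[0,0.11,0.06],[0,-0.3,0]],
    [[0,0.1,0.07],[0,-0.3,0]]
  ]
}}

```text
time: 18.05
eef_pos: [0.6213, 0.1909, 0.1321]
tcp_rot: [0.694, 0.146, -0.69, 0.146]
contact_force: [2.0, 4.1, -0.2]
opening: 0.262
```

```bash
python3 wind.py .11
```

```text
t 18.05 turned 8.399 w 0.88 th -0.07 r 0.0555 z 0.1321 Ftan -4.2 Frad 1.7 Fz -0.2 op 0.262
turn [-0.6 -0.3 -0.1]
[[0.0, 0.1, 0.07], [-0.0, 0.09, 0.08], [-0.0, 0.08, 0.09], [-0.0, 0.07, 0.1], [-0.0, 0.06, 0.1]]
```

Request:
{"method": "drive_tool", "body": {
  "series": [
    [[0,0.1,0.07],[0,-0.3,0]],
    [[0,0.09,0.08],[0,-0.3,0]],
    [[0,0.08,0.09],[0,-0.2,0]],
    [[0,0.06,0.1],[0,0,0]]
  ]
}}

```text
time: 18.45
eef_pos: [0.6132, 0.1661, 0.132]
tcp_rot: [-0.689, -0.144, 0.694, -0.147]
contact_force: [1.5, 2.4, 0.8]
opening: 0.26
```

```bash
python3 wind.py .11
```

```text
t 18.45 turned 8.874 w 1.19 th -0.55 r 0.0553 z 0.1320 Ftan -2.8 Frad 0.1 Fz 0.8 op 0.260
turn [-0.6  0.5 -0.2]
[[0.0, 0.06, 0.11], [0.0, 0.05, 0.11], [0.0, 0.03, 0.12], [0.0, 0.02, 0.12], [0.0, 0.01, 0.12]]
```

```bash
python3 - <<'E'
from h import *
i=load('w6')['img']
cv2.imwrite('pics/w6c.png',cv2.resize(i[140:280,165:355],None,fx=4.2,fy=4.2,interpolation=cv2.INTER_CUBIC)[:,:,::-1])
E
```

```text
(no output)
```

View pics/w6c.png

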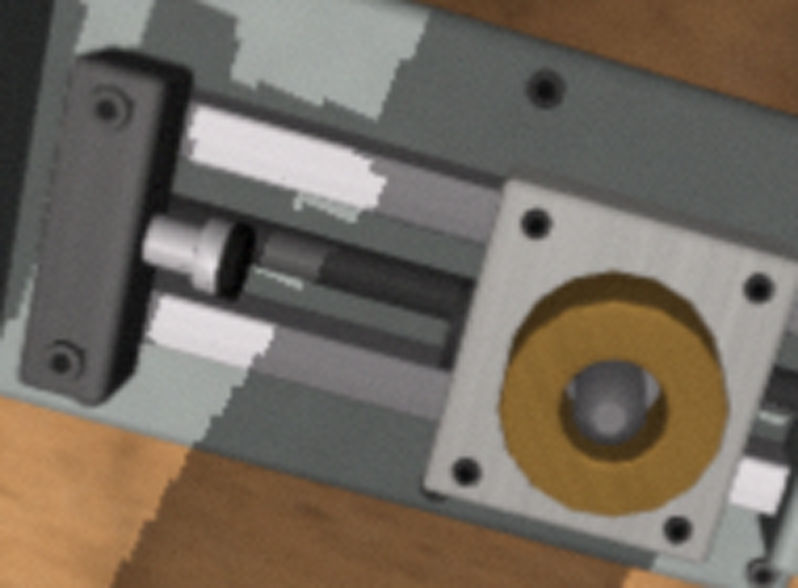

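```bash
python3 - <<'E'
from h import *
c=load('w6')
for z in (.034,.040):
    a=atz(c,165+250/4.2,140+262/4.2,z);b=atz(c,165+443/4.2,140+330/4.2,z);print(a,b,np.linalg.norm(a-b),np.linalg.norm(a-b)/.004)
E
python3 wind.py .10
```

```text
[0.57510999 0.0967519  0.034     ] [0.57794938 0.05594438 0.034     ] 0.040906188992557074 10.22654724813927
[0.57698798 0.09594906 0.04      ] [0.57976825 0.05599112 0.04      ] 0.0400545482073545 10.013637051838623
t 18.45 turned 8.874 w nan th -0.55 r 0.0553 z 0.1320 Ftan -2.8 Frad 0.1 Fz 0.8 op 0.260
turn [-0.6  0.5 -0.2]
[[0.0, 0.05, 0.1], [0.0, 0.04, 0.1], [0.0, 0.03, 0.11], [0.0, 0.02, 0.11], [0.0, 0.01, 0.11]]wind.py:9: RuntimeWarning: invalid value encountered in scalar divide
  w=-(u[-1]-u[-2])/(L[-1][0]-L[-2][0]) if len(L)>1 else 0
```

Pictures put contact at about 10 ± 0.5 rad turned, so I'll approach slowly from here.

Request:
{"method": "drive_tool", "body": {
  "series": [
    [[0,0.05,0.1],[0,0.2,0]],
    [[0,0.04,0.1],[0,0,0]],
    [[0,0.03,0.1],[0,0,0]]
  ]
}}

```text
time: 18.75
eef_pos: [0.6012, 0.1527, 0.132]
tcp_rot: [-0.691, -0.143, 0.693, -0.147]
contact_force: [1.0, 3.4, 0.0]
opening: 0.259
```

```bash
python3 wind.py .08 3
```

```text
t 18.75 turned 9.202 w 1.09 th -0.88 r 0.0551 z 0.1320 Ftan -3.0 Frad -1.9 Fz 0.0 op 0.259
turn [-0.7  0.2 -0.3]
[[-0.0, 0.02, 0.09], [0.0, 0.01, 0.09], [0.0, 0.0, 0.09]]
```

Request:
{"method": "drive_tool", "body": {
  "series": [
    [[0,0.02,0.09],[-0.3,0,-0.2]],
    [[0,0.01,0.09],[0,0,0]],
    [[0,0,0.09],[0,0,0]]
  ]
}}

```text
time: 19.05
eef_pos: [0.5884, 0.1449, 0.132]
tcp_rot: [-0.691, -0.147, 0.692, -0.148]
contact_force: [1.6, 3.2, 0.7]
opening: 0.259
```

```bash
python3 wind.py .08 3
```

```text
t 19.05 turned 9.475 w 0.91 th -1.15 r 0.0549 z 0.1320 Ftan -2.8 Frad -2.2 Fz 0.7 op 0.259
turn [-0.3  0.2 -0.1]
[[0.0, -0.01, 0.09], [0.0, -0.02, 0.09], [0.0, -0.02, 0.09]]
```

Request:
{"method": "drive_tool", "body": {
  "series": [
    [[0,-0.01,0.09],[0,0,0]],
    [[0,-0.02,0.09],[0,0,0]]
  ]
}}

```text
time: 19.25
eef_pos: [0.5791, 0.1419, 0.132]
tcp_rot: [-0.691, -0.146, 0.692, -0.149]
contact_force: [2.3, 0.9, -1.0]
opening: 0.258
```

```bash
python3 wind.py .08 3
```

```text
t 19.25 turned 9.653 w 0.89 th -1.33 r 0.0547 z 0.1320 Ftan -2.4 Frad -0.3 Fz -1.0 op 0.258
turn [-0.3  0.1 -0.2]
[[-0.0, -0.02, 0.08], [0.0, -0.03, 0.08], [0.0, -0.04, 0.08]]
```

Request:
{"method": "drive_tool", "body": {
  "series": [
    [[0,-0.02,0.08],[0,0,0]],
    [[0,-0.03,0.08],[0,0,0]]
  ]
}}

```text
time: 19.45
eef_pos: [0.5703, 0.1406, 0.132]
tcp_rot: [-0.691, -0.146, 0.692, -0.149]
contact_force: [2.0, 1.3, -0.1]
opening: 0.257
```

```bash
python3 wind.py .08 3
```

```text
t 19.45 turned 9.818 w 0.82 th -1.49 r 0.0546 z 0.1320 Ftan -2.0 Frad -1.1 Fz -0.1 op 0.257
turn [-0.3  0.1 -0.2]
[[-0.0, -0.04, 0.08], [0.0, -0.04, 0.08], [-0.0, -0.05, 0.07]]
```

Request:
{"method": "drive_tool", "body": {
  "series": [
    [[0,-0.04,0.08],[0,0,0]],
    [[0,-0.04,0.08],[0,0,0]]
  ]
}}

```text
time: 19.65
eef_pos: [0.5608, 0.1407, 0.132]
tcp_rot: [-0.691, -0.146, 0.692, -0.149]
contact_force: [2.7, 2.0, -0.5]
opening: 0.259
```

```bash
python3 wind.py .08 3
```

```text
t 19.65 turned 9.992 w 0.87 th -1.67 r 0.0545 z 0.1320 Ftan -2.5 Frad -2.2 Fz -0.5 op 0.259
turn [-0.3  0.1 -0.2]
[[0.0, -0.05, 0.07], [-0.0, -0.06, 0.07], [-0.0, -0.06, 0.06]]
```

Request:
{"method": "drive_tool", "body": {
  "series": [
    [[0,-0.05,0.07],[0,0,0]],
    [[0,-0.06,0.07],[0,0,0]]
  ]
}}

```text
time: 19.85
eef_pos: [0.5514, 0.1426, 0.1319]
tcp_rot: [-0.691, -0.146, 0.692, -0.149]
contact_force: [2.6, 0.0, -0.4]
opening: 0.263
```

```bash
python3 wind.py .08 3
```

```text
t 19.85 turned 10.167 w 0.88 th -1.84 r 0.0544 z 0.1319 Ftan -2.5 Frad -0.7 Fz -0.4 op 0.263
turn [-0.3  0.1 -0.3]
[[-0.0, -0.06, 0.06], [-0.0, -0.07, 0.06], [-0.0, -0.07, 0.05]]
```

Request:
{"method": "drive_tool", "body": {
  "series": [
    [[0,-0.06,0.06],[0,0,0]],
    [[0,-0.07,0.06],[0,0,0]]
  ]
}}

```text
time: 20.05
eef_pos: [0.5426, 0.146, 0.132]
tcp_rot: [-0.691, -0.145, 0.692, -0.15]
contact_force: [2.3, -0.4, -0.3]
opening: 0.262
```

```bash
python3 wind.py .08 3
```

```text
t 20.05 turned 10.340 w 0.87 th -2.02 r 0.0543 z 0.1320 Ftan -2.2 Frad -0.6 Fz -0.3 op 0.262
turn [-0.3  0.1 -0.3]
[[-0.0, -0.07, 0.05], [-0.0, -0.08, 0.04], [-0.0, -0.08, 0.04]]
```

Request:
{"method": "drive_tool", "body": {
  "series": [
    [[0,-0.07,0.05],[0,0,0]],
    [[0,-0.08,0.04],[0,0,0]]
  ]
}}

```text
time: 20.25
eef_pos: [0.5346, 0.1508, 0.132]
tcp_rot: [-0.691, -0.145, 0.692, -0.15]
contact_force: [0.9, -2.6, 0.5]
opening: 0.258
```

```bash
python3 wind.py .08 3
```

```text
t 20.25 turned 10.513 w 0.86 th -2.19 r 0.0542 z 0.1320 Ftan -2.2 Frad 1.6 Fz 0.5 op 0.258
turn [-0.3  0.2 -0.4]
[[-0.0, -0.08, 0.04], [-0.0, -0.08, 0.03], [-0.0, -0.08, 0.02]]
```

Request:
{"method": "drive_tool", "body": {
  "series": [
    [[0,-0.08,0.04],[0,0,-0.2]],
    [[0,-0.08,0.03],[0,0,-0.1]]
  ]
}}

```text
time: 20.45
eef_pos: [0.5279, 0.1564, 0.132]
tcp_rot: [-0.691, -0.146, 0.692, -0.149]
contact_force: [3.7, -2.7, -2.2]
opening: 0.261
```

```bash
python3 wind.py .08 3
```

```text
t 20.45 turned 10.674 w 0.80 th -2.35 r 0.0543 z 0.1320 Ftan -4.5 Frad -0.7 Fz -2.2 op 0.261
turn [-0.2  0.2 -0.2]
[[-0.0, -0.08, 0.02], [-0.0, -0.09, 0.02], [-0.0, -0.09, 0.01]]
```

Request:
{"method": "drive_tool", "body": {
  "series": [
    [[0,-0.06,0.02],[0,0,0]]
  ]
}}

```text
time: 20.55
eef_pos: [0.5259, 0.1585, 0.132]
tcp_rot: [-0.691, -0.146, 0.692, -0.15]
contact_force: [4.1, -2.8, -2.0]
opening: 0.257
```

```bash
python3 wind.py .06 3
```

```text
t 20.55 turned 10.727 w 0.54 th -2.40 r 0.0542 z 0.1320 Ftan -4.8 Frad -1.1 Fz -2.0 op 0.257
turn [-0.2  0.1 -0.3]
[[-0.0, -0.06, 0.01], [-0.0, -0.07, 0.01], [-0.0, -0.07, 0.01]]
```

Request:
{"method": "drive_tool", "body": {
  "series": [
    [[0,-0.05,0.01],[0,0,0]]
  ]
}}

```text
time: 20.65
eef_pos: [0.5244, 0.1602, 0.132]
tcp_rot: [-0.691, -0.146, 0.692, -0.151]
contact_force: [3.7, -4.5, -1.6]
opening: 0.259
```

```bash
python3 wind.py .05 3
```

```text
t 20.65 turned 10.769 w 0.41 th -2.44 r 0.0542 z 0.1320 Ftan -5.8 Frad 0.0 Fz -1.6 op 0.259
turn [-0.2  0.1 -0.4]
[[-0.0, -0.05, 0.01], [-0.0, -0.05, 0.01], [-0.0, -0.05, 0.0]]
```

Request:
{"method": "drive_tool", "body": {
  "series": [
    [[0,-0.05,0.01],[0,0,0]]
  ]
}}

```text
time: 20.75
eef_pos: [0.5231, 0.1617, 0.132]
tcp_rot: [-0.691, -0.145, 0.692, -0.151]
contact_force: [3.4, -5.5, -1.5]
opening: 0.26
```

```bash
python3 wind.py .05 3
```

```text
t 20.75 turned 10.806 w 0.37 th -2.48 r 0.0542 z 0.1320 Ftan -6.4 Frad 0.7 Fz -1.5 op 0.260
turn [-0.2  0.1 -0.5]
[[-0.0, -0.05, 0.01], [-0.0, -0.05, 0.01], [-0.0, -0.05, 0.0]]
```

Request:
{"method": "drive_tool", "body": {
  "series": [
    [[0,-0.02,0],[0,0,0]],
    [[0,0,0],[0,0,0]]
  ]
}}

```text
time: 20.95
eef_pos: [0.5229, 0.1621, 0.1319]
tcp_rot: [-0.691, -0.145, 0.692, -0.152]
contact_force: [2.7, -2.9, -1.3]
opening: 0.261
```

```bash
python3 wind.py .05 3
```

```text
t 20.95 turned 10.815 w 0.04 th -2.49 r 0.0543 z 0.1319 Ftan -3.9 Frad -0.4 Fz -1.3 op 0.261
turn [-0.1  0.2 -0.6]
[[-0.0, -0.05, 0.01], [-0.0, -0.05, 0.01], [-0.0, -0.05, 0.0]]
```

Request:
{"method": "drive_tool", "body": {
  "series": [
    [[0,-0.06,0],[0,0,0]],
    [[0,-0.06,0],[0,0,-0.2]]
  ]
}}

```text
time: 21.15
eef_pos: [0.5205, 0.1656, 0.132]
tcp_rot: [-0.69, -0.145, 0.692, -0.153]
contact_force: [3.0, -8.0, -0.6]
opening: 0.258
```

```bash
python3 wind.py .05 3
```

```text
t 21.15 turned 10.893 w 0.39 th -2.57 r 0.0542 z 0.1320 Ftan -8.3 Frad 1.8 Fz -0.6 op 0.258
turn [-0.1  0.3 -0.6]
[[-0.0, -0.05, 0.0], [-0.0, -0.05, 0.0], [-0.0, -0.05, -0.0]]
```

```bash
python3 - <<'E'
from h import *
c=snap('wrist','w10');i=snap('side','s10')['img'];st()
cv2.imwrite('pics/m10.png',np.hstack([cv2.resize(i[215:315,280:380],None,fx=3.9,fy=3.9,interpolation=cv2.INTER_CUBIC),cv2.resize(c['img'][200:400,370:570],None,fx=1.95,fy=1.95)])[:,:,::-1])
cv2.imwrite('pics/w10b.png',c['img'][:,:,::-1])
E
python3 wind.py .05 2
```

```text
t 21.25 pos [0.5204 0.1658 0.132 ] q [-0.6901 -0.1447  0.6925 -0.1529] F [ 1.2 -5.3 -0.3] op 0.255 j [ 0.13  0.13  1.98 -0.01  1.04  1.28]
t 21.25 turned 10.897 w 0.04 th -2.57 r 0.0542 z 0.1320 Ftan -5.2 Frad 1.8 Fz -0.3 op 0.255
turn [-0.1  0.3 -0.6]
[[-0.0, -0.05, 0.0], [-0.0, -0.05, 0.0]]
```

View pics/m10.png

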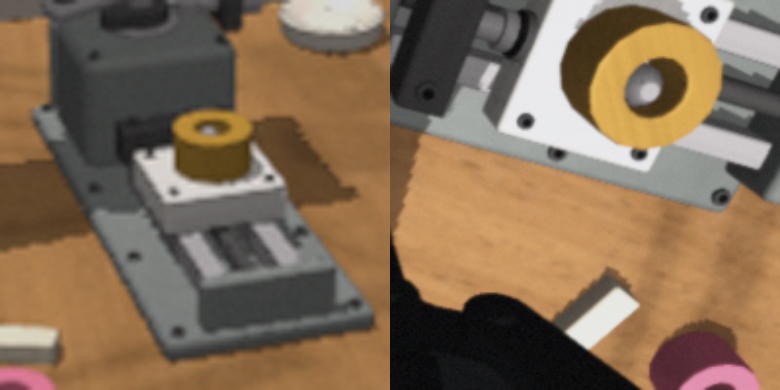

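View pics/w10.png

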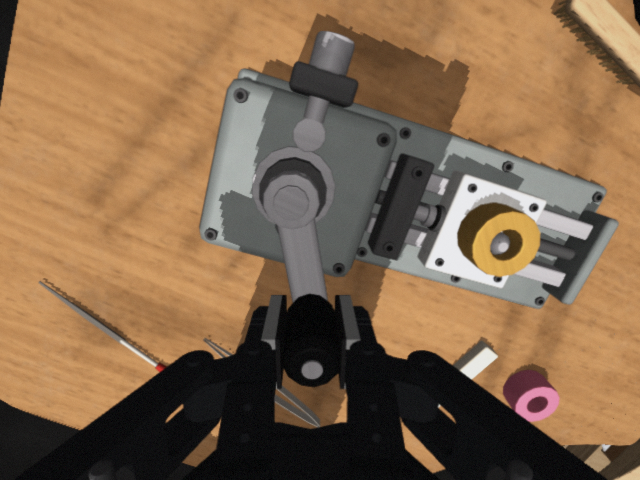

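The pad appears at the screw face (435,215) with the carriage edge at (450,230), and the ring is still flat. I'll push on in small steps, watching the force.

Request:
{"method": "drive_tool", "body": {
  "series": [
    [[0,-0.06,0],[0,0,-0.2]]
  ]
}}

```text
time: 21.35
eef_pos: [0.5195, 0.1672, 0.1319]
tcp_rot: [-0.69, -0.145, 0.693, -0.153]
contact_force: [4.0, -7.7, -1.1]
opening: 0.258
```

Request:
{"method": "drive_tool", "body": {
  "series": [
    [[0,-0.06,0],[0,0,-0.2]]
  ]
}}

```text
time: 21.45
eef_pos: [0.5187, 0.1685, 0.1319]
tcp_rot: [-0.689, -0.145, 0.693, -0.153]
contact_force: [4.5, -7.5, -1.5]
opening: 0.259
```

```bash
python3 wind.py .06 2
```

```text
t 21.45 turned 10.956 w 0.30 th -2.63 r 0.0542 z 0.1319 Ftan -8.7 Frad -0.3 Fz -1.5 op 0.259
turn [-0.   0.4 -0.6]
[[-0.0, -0.07, -0.0], [-0.0, -0.07, -0.0]]
```

Request:
{"method": "drive_tool", "body": {
  "series": [
    [[0,-0.07,0],[0,0,-0.2]]
  ]
}}

```text
time: 21.55
eef_pos: [0.5178, 0.1701, 0.1319]
tcp_rot: [-0.689, -0.145, 0.693, -0.154]
contact_force: [4.5, -9.6, -2.1]
opening: 0.26
```

```bash
python3 wind.py .06 2
```

```text
t 21.55 turned 10.989 w 0.33 th -2.66 r 0.0542 z 0.1319 Ftan -10.6 Frad 0.4 Fz -2.1 op 0.260
turn [ 0.   0.4 -0.6]
[[-0.0, -0.07, -0.0], [-0.0, -0.07, -0.01]]
```

Request:
{"method": "drive_tool", "body": {
  "series": [
    [[0,0,0],[0,0,0]],
    [[0,0,0],[0,0,0]]
  ]
}}

```text
time: 21.75
eef_pos: [0.5182, 0.1694, 0.132]
tcp_rot: [-0.689, -0.145, 0.693, -0.154]
contact_force: [3.5, -2.5, -1.2]
opening: 0.264
```

```bash
python3 wind.py .06 2
```

```text
t 21.75 turned 10.975 w -0.07 th -2.65 r 0.0542 z 0.1320 Ftan -3.9 Frad -1.9 Fz -1.2 op 0.264
turn [ 0.   0.4 -0.7]
[[-0.0, -0.07, -0.0], [-0.0, -0.07, -0.01]]
```

Request:
{"method": "drive_tool", "body": {
  "series": [
    [[0,-0.06,0],[0,0,-0.2]],
    [[0,-0.06,0],[0,0,-0.2]]
  ]
}}

```text
time: 21.95
eef_pos: [0.5169, 0.172, 0.132]
tcp_rot: [-0.689, -0.145, 0.693, -0.155]
contact_force: [4.8, -9.1, -1.4]
opening: 0.261
```

```bash
python3 wind.py .06 2
```

```text
t 21.95 turned 11.027 w 0.26 th -2.70 r 0.0542 z 0.1320 Ftan -10.3 Frad -0.4 Fz -1.4 op 0.261
turn [ 0.1  0.5 -0.7]
[[-0.0, -0.07, -0.01], [-0.0, -0.07, -0.01]]
```

Firm: about 10 N against roughly 2.3 N running, springy when relaxed. Letting go.

Request:
{"method": "drive_tool", "body": {
  "series": [
    [[0,0,0],[0,0,0]]
  ]
}}

```text
time: 22.05
eef_pos: [0.5171, 0.1714, 0.1319]
tcp_rot: [-0.689, -0.145, 0.693, -0.156]
contact_force: [3.2, -4.4, -0.8]
opening: 0.259
```

Request:
{"method": "drive_tool", "body": {
  "series": [
    [[0,0,0],[0,0,0]],
    [[0,0,0],[0,0,0]],
    [[0,0,0],[0,0,0]],
    [[0,0,0],[0,0,0]]
  ],
  "grip": 0.3
}}

```text
time: 22.45
eef_pos: [0.5142, 0.172, 0.1306]
tcp_rot: [-0.686, -0.145, 0.696, -0.155]
contact_force: [2.3, -3.7, 0.1]
opening: 0.651
```

```bash
python3 - <<'E'
from h import *
snap('wrist','w11');go([.5182,.1694,.22])
E
```

```text
t 22.5 pos [0.5142 0.1719 0.1306] q [-0.6862 -0.1453  0.6957 -0.155 ] F [ 0.3 -2.5 -0.1] op 0.651 j [ 0.14  0.12  1.98 -0.02  1.05  1.29]
shift [-1.787  0.098 -0.024] turn [ 0.14  0.92 -0.61]
```

View pics/w11.png

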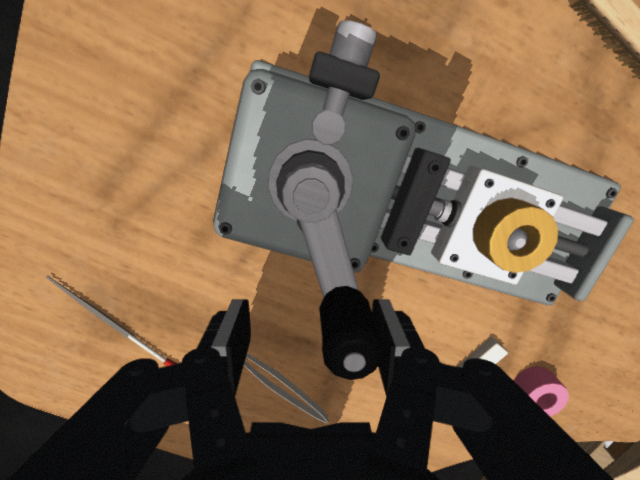

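```bash
python3 - <<'E'
from h import *
for n,uv,h in [('w11',(354,362),(311,199)),('w10',(312,370),(291,201)),('w7',(300,249),(383,218)),('w9',(307,370),None)]:
    c=load(n);k=atz(c,*uv,.1545);
    print(n,k, np.arctan2(*(k[:2]-[.5647,.194])[::-1]), h and atz(c,*h,.112))
E
```

```text
w11 [0.52073221 0.15715656 0.1545    ] -2.4441275508160274 [0.56186197 0.19312851 0.112     ]
w10 [0.51605881 0.16310744 0.1545    ] -2.575755478225111 [0.56364525 0.1941424  0.112     ]
w7 [0.53662456 0.24245202 0.1545    ] 2.0959672027919956 [0.56462712 0.19406534 0.112     ]
w9 [0.60917498 0.22119917 0.1545    ] 0.548876914319482 None
```

The knob sits close to the right pad, so I'll shift to clear it and then raise straight up.

Request:
{"method": "drive_tool", "body": {
  "series": [
    [[0,0.12,0],[0,0,0]],
    [[0,0.05,0],[0,0,0]]
  ]
}}

```text
time: 22.7
eef_pos: [0.5171, 0.1649, 0.1307]
tcp_rot: [-0.686, -0.146, 0.696, -0.154]
contact_force: [0.7, 0.2, -0.1]
opening: 0.651
```

```bash
python3 - <<'E'
from h import *
st();snap('wrist','w12')
E
```

```text
t 22.7 pos [0.5171 0.1649 0.1307] q [-0.6858 -0.1462  0.6961 -0.1544] F [ 0.7  0.2 -0.1] op 0.651 j [ 0.13  0.13  1.98 -0.01  1.05  1.28]
```

View pics/w12.png

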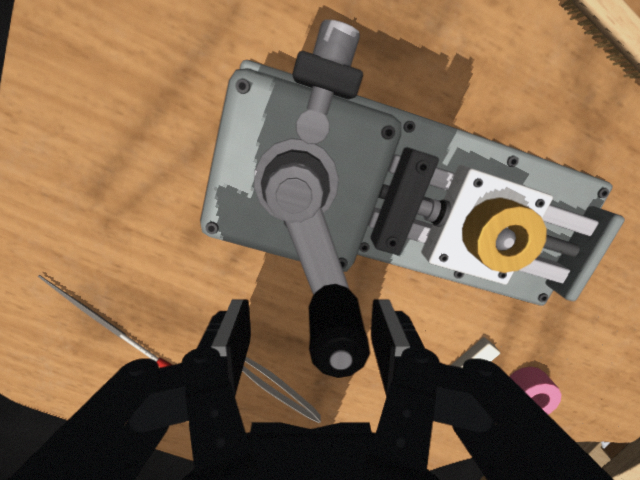

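```bash
python3 - <<'E'
from h import *
for n,uv,h in [('w11',(354,362),(311,199)),('w12',(342,360),(294,196))]:
    c=load(n);k=atz(c,*uv,.1545);hh=atz(c,*h,.112); d=k-hh
    print(n,k,hh,np.arctan2(d[1],d[0]))
i=load('w12')['img']
cv2.imwrite('pics/w12c.png',cv2.resize(i[150:280,360:560],None,fx=4,fy=4,interpolation=cv2.INTER_CUBIC)[:,:,::-1])
E
```

```text
w11 [0.52073221 0.15715656 0.1545    ] [0.56186197 0.19312851 0.112     ] -2.4229910851287757
w12 [0.52272135 0.1545413  0.1545    ] [0.56296023 0.19336789 0.112     ] -2.374054867876035
```

View pics/w12c.png

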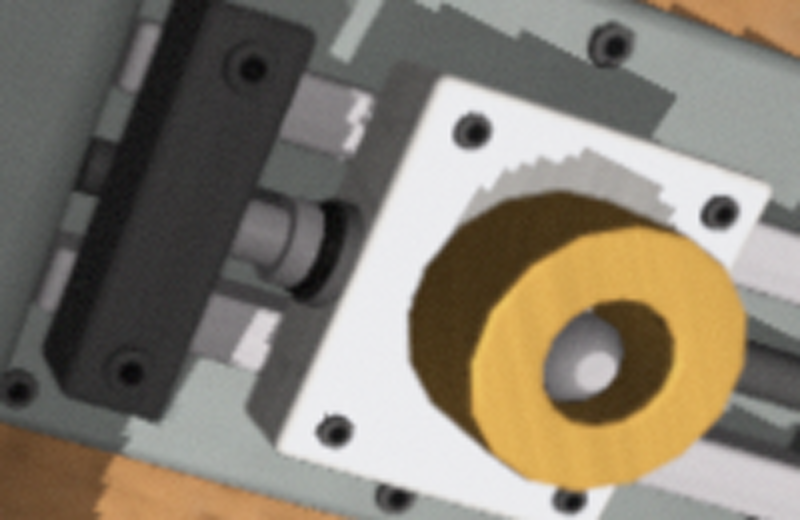

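The crank sprang back more than expected (camera: about 0.3 rad), so I'm not sure it still bears firmly. I'll re-centre, regrip and feel it again, then release gently.

Request:
{"method": "drive_tool", "body": {
  "series": [
    [[0,0.2,-0.12],[0,0.5,-0.3]],
    [[0,0,0],[0,0,0]]
  ]
}}

```text
time: 22.95
eef_pos: [0.5275, 0.1578, 0.1308]
tcp_rot: [-0.689, -0.149, 0.693, -0.151]
contact_force: [0.2, 0.7, 1.5]
opening: 0.65
```

```bash
python3 - <<'E'
from h import *
go([.527,.1575,.132])
E
```

```text
t 22.95 pos [0.5275 0.1578 0.1308] q [-0.6887 -0.149   0.6932 -0.1514] F [0.2 0.7 1.5] op 0.65 j [ 0.11  0.14  1.97 -0.    1.04  1.25]
shift [-0.025  0.001  0.013] turn [ 0.14  0.4  -0.11]
```

Request:
{"method": "drive_tool", "body": {
  "series": [
    [[0,0,0],[0,0,0]],
    [[0,0,0],[0,0,0]],
    [[0,0,0],[0,0,0]],
    [[0,0,0],[0,0,0]],
    [[0,0,0],[0,0,0]]
  ],
  "grip": -1,
  "newtons": 60
}}

```text
time: 23.45
eef_pos: [0.528, 0.1574, 0.1309]
tcp_rot: [-0.689, -0.149, 0.693, -0.151]
contact_force: [0.4, 0.1, -0.0]
opening: 0.263
```

```bash
python3 wind.py .05 2
```

```text
t 23.45 turned 10.687 w -0.23 th -2.36 r 0.0535 z 0.1309 Ftan -0.2 Frad -0.4 Fz -0.0 op 0.263
turn [ 0.1  0.4 -0.1]
[[-0.02, -0.05, 0.01], [-0.0, -0.05, 0.01]]
```

Request:
{"method": "drive_tool", "body": {
  "series": [
    [[0,-0.04,0.01],[0,0,0]]
  ]
}}

```text
time: 23.55
eef_pos: [0.5272, 0.1583, 0.1309]
tcp_rot: [-0.689, -0.148, 0.693, -0.152]
contact_force: [2.2, -5.1, -1.4]
opening: 0.265
```

Request:
{"method": "drive_tool", "body": {
  "series": [
    [[0,-0.04,0.01],[0,0,0]]
  ]
}}

```text
time: 23.65
eef_pos: [0.5264, 0.1592, 0.1309]
tcp_rot: [-0.689, -0.148, 0.692, -0.153]
contact_force: [3.0, -5.1, -0.8]
opening: 0.262
```

```bash
python3 wind.py .05 2
```

```text
t 23.65 turned 10.732 w 0.22 th -2.41 r 0.0534 z 0.1309 Ftan -5.8 Frad 1.2 Fz -0.8 op 0.262
turn [ 0.2  0.3 -0.4]
[[-0.02, -0.05, 0.01], [-0.0, -0.05, 0.01]]
```

Force rises to over 5 N at once, so it was still bearing. I'll press firm again and then ease off before releasing.

Request:
{"method": "drive_tool", "body": {
  "series": [
    [[0,-0.08,0.01],[0,0,-0.1]],
    [[0,-0.08,0.01],[0,0,-0.1]],
    [[0,-0.08,0],[0,0,-0.1]]
  ]
}}

```text
time: 23.95
eef_pos: [0.5211, 0.1662, 0.131]
tcp_rot: [-0.689, -0.147, 0.693, -0.155]
contact_force: [1.8, -7.3, 0.1]
opening: 0.26
```

```bash
python3 wind.py .05 2
```

```text
t 23.95 turned 10.895 w 0.54 th -2.57 r 0.0533 z 0.1310 Ftan -7.1 Frad 2.5 Fz 0.1 op 0.260
turn [ 0.3  0.5 -0.6]
[[-0.02, -0.05, 0.0], [-0.0, -0.05, 0.0]]
```

Request:
{"method": "drive_tool", "body": {
  "series": [
    [[0,-0.08,0],[0,0,-0.1]],
    [[0,-0.08,0],[0,0,-0.1]],
    [[0,-0.08,0],[0,0,-0.1]]
  ]
}}

```text
time: 24.25
eef_pos: [0.5177, 0.1721, 0.1309]
tcp_rot: [-0.689, -0.145, 0.692, -0.159]
contact_force: [3.9, -8.7, -1.2]
opening: 0.263
```

```bash
python3 wind.py .05 2
```

```text
t 24.25 turned 11.023 w 0.43 th -2.70 r 0.0534 z 0.1309 Ftan -9.5 Frad 0.2 Fz -1.2 op 0.263
turn [ 0.4  0.5 -1. ]
[[-0.02, -0.05, -0.0], [-0.0, -0.05, -0.01]]
```

Request:
{"method": "drive_tool", "body": {
  "series": [
    [[0,-0.09,0],[0,0,-0.2]],
    [[0,-0.09,0],[0,0,-0.2]]
  ]
}}

```text
time: 24.45
eef_pos: [0.516, 0.1762, 0.1309]
tcp_rot: [-0.689, -0.145, 0.692, -0.16]
contact_force: [5.6, -10.9, -2.0]
opening: 0.256
```

```bash
python3 wind.py .05 2
```

```text
t 24.45 turned 11.106 w 0.41 th -2.78 r 0.0534 z 0.1309 Ftan -12.1 Frad -1.4 Fz -2.0 op 0.256
turn [ 0.5  0.5 -1.2]
[[-0.02, -0.05, -0.01], [-0.0, -0.05, -0.01]]
```

Request:
{"method": "drive_tool", "body": {
  "series": [
    [[0,0,0],[0,0,0]],
    [[0,0,0],[0,0,0]],
    [[0,0,0],[0,0,0]]
  ]
}}

```text
time: 24.75
eef_pos: [0.517, 0.1738, 0.1309]
tcp_rot: [-0.69, -0.143, 0.691, -0.161]
contact_force: [1.9, -5.6, 0.1]
opening: 0.261
```

Request:
{"method": "drive_tool", "body": {
  "series": [
    [[0,0.03,0],[0,0,0.2]],
    [[0,0.03,0],[0,0,0.2]]
  ]
}}

```text
time: 24.95
eef_pos: [0.5185, 0.1705, 0.1309]
tcp_rot: [-0.69, -0.14, 0.691, -0.163]
contact_force: [2.6, -3.1, -1.4]
opening: 0.26
```

```bash
python3 wind.py .05 2
```

```text
t 24.95 turned 10.991 w -0.23 th -2.67 r 0.0534 z 0.1309 Ftan -4.0 Frad -0.9 Fz -1.4 op 0.260
turn [ 0.4  0.4 -1.8]
[[-0.02, -0.05, -0.0], [-0.0, -0.05, -0.01]]
```

Request:
{"method": "drive_tool", "body": {
  "series": [
    [[0,0.03,0],[0,0,-0.3]],
    [[0,0.03,0],[0,0,-0.3]],
    [[0,0.02,0],[0,0,-0.3]]
  ]
}}

```text
time: 25.25
eef_pos: [0.5204, 0.1671, 0.1309]
tcp_rot: [-0.69, -0.146, 0.692, -0.156]
contact_force: [3.1, -1.2, -1.5]
opening: 0.262
```

```bash
python3 wind.py .05 2
```

```text
t 25.25 turned 10.917 w -0.25 th -2.59 r 0.0534 z 0.1309 Ftan -2.6 Frad -2.1 Fz -1.5 op 0.262
turn [ 0.3  0.4 -0.8]
[[-0.02, -0.05, 0.0], [-0.0, -0.05, -0.0]]
```

Request:
{"method": "drive_tool", "body": {
  "series": [
    [[0,0.02,0],[0,0,0]],
    [[0,0.02,0],[0,0,0]],
    [[0,0,0],[0,0,0]]
  ]
}}

```text
time: 25.55
eef_pos: [0.5216, 0.1653, 0.1309]
tcp_rot: [-0.69, -0.146, 0.692, -0.156]
contact_force: [3.2, -1.9, -0.4]
opening: 0.258
```

```bash
python3 wind.py .05 2
```

```text
t 25.55 turned 10.876 w -0.13 th -2.55 r 0.0534 z 0.1309 Ftan -3.4 Frad -1.6 Fz -0.4 op 0.258
turn [ 0.3  0.3 -0.8]
[[-0.02, -0.05, 0.0], [-0.0, -0.05, 0.0]]
```

Request:
{"method": "drive_tool", "body": {
  "series": [
    [[0,0.02,0],[0,0,0]],
    [[0,0.02,0],[0,0,0]],
    [[0,0.02,0],[0,0,0]],
    [[0,0,0],[0,0,0]]
  ],
  "grip": 0.3
}}

```text
time: 25.95
eef_pos: [0.521, 0.1636, 0.1307]
tcp_rot: [-0.688, -0.147, 0.693, -0.156]
contact_force: [0.6, 0.2, -0.1]
opening: 0.649
```

```bash
python3 - <<'E'
from h import *
snap('wrist','w13');st()
E
```

```text
t 26.0 pos [0.521  0.1636 0.1307] q [-0.6882 -0.1472  0.6931 -0.1559] F [ 0.8 -1.2 -1.3] op 0.647 j [ 0.12  0.13  1.98 -0.01  1.04  1.27]
```

View pics/w13.png

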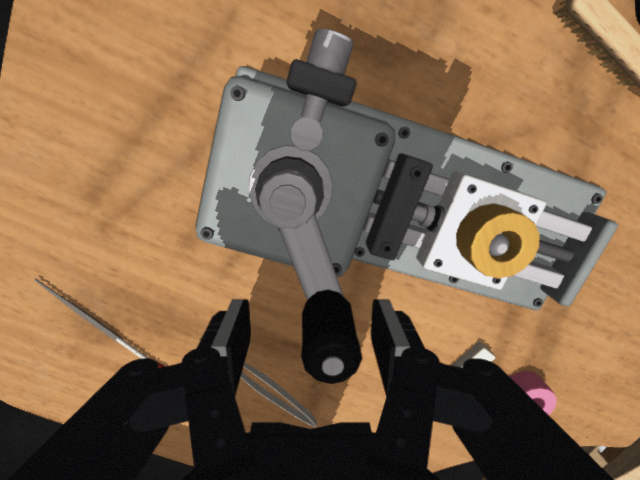

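Knob top (333,366) is free of both pads, and the ring (498,243) is flat. Retreating upward.

Request:
{"method": "drive_tool", "body": {
  "series": [
    [[0,0.1,0],[0,0,0]],
    [[-0.3,0,0],[0,0,0]],
    [[-0.6,0,0],[0,0,0]],
    [[-0.8,0,0],[0,0,0]],
    [[-0.6,0,0],[0,0,0]]
  ]
}}

```text
time: 26.5
eef_pos: [0.5206, 0.1598, 0.2462]
tcp_rot: [-0.684, -0.148, 0.697, -0.155]
contact_force: [-0.1, -0.0, 0.4]
opening: 0.651
```

Request:
{"method": "drive_tool", "body": {
  "series": [
    [[0,0,0],[0,0,0]],
    [[0,0,0],[0,0,0]],
    [[0,0,0],[0,0,0]]
  ]
}}

```text
time: 26.8
eef_pos: [0.5235, 0.16, 0.2543]
tcp_rot: [-0.689, -0.147, 0.693, -0.156]
contact_force: [-0.8, -0.1, -0.7]
opening: 0.648
```

```bash
python3 - <<'E'
from h import *
st();c=snap('wrist','w14');i=snap('side','s14')['img'];j=snap('scene','c14')['img']
cv2.imwrite('pics/m14.png',np.hstack([cv2.resize(i[170:320,220:420],(400,300),interpolation=cv2.INTER_CUBIC),cv2.resize(j[200:350,220:420],(400,300),interpolation=cv2.INTER_CUBIC)])[:,:,::-1])
E
```

```text
t 26.8 pos [0.5235 0.16   0.2543] q [-0.6885 -0.1472  0.6929 -0.1555] F [-0.8 -0.1 -0.7] op 0.648 j [ 0.12 -0.    1.88 -0.01  1.27  1.26]
```

View pics/w14.png

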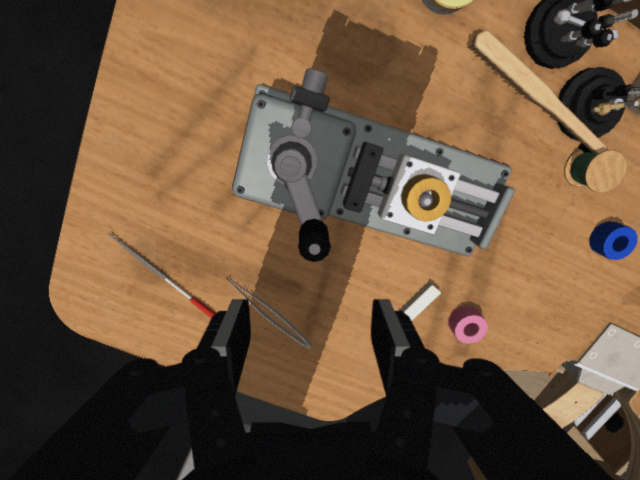

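View pics/m14.png

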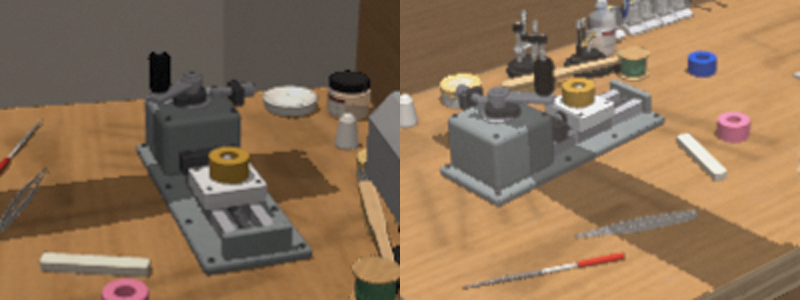

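```bash
python3 - <<'E'
from h import *
for n,uv,h in [('w12',(342,360),(294,196)),('w13',(333,366),(289,203)),('w14',(315,250),(291.5,162.5))]:
    c=load(n);k=atz(c,*uv,.1545);hh=atz(c,*h,.112); d=k-hh
    a=np.arctan2(d[1],d[0]);print(n,round(a,3),'turned',round(2.04+2*np.pi*2-0-a-2*np.pi,3) , k)
i=load('w14')['img']
cv2.imwrite('pics/w14c.png',cv2.resize(i[120:270,330:530],None,fx=4,fy=4,interpolation=cv2.INTER_CUBIC)[:,:,::-1])
E
```

```text
w12 -2.374 turned 10.697 [0.52272135 0.1545413  0.1545    ]
w13 -2.389 turned 10.712 [0.52258644 0.15506717 0.1545    ]
w14 -2.408 turned 10.732 [0.52231918 0.15466692 0.1545    ]
```

View pics/w14c.png

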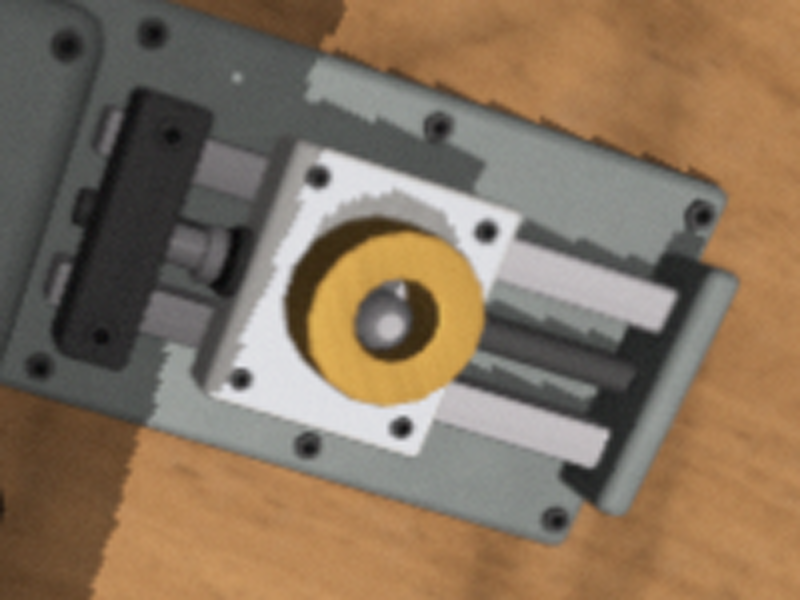

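The crank rests at the same angle as after the first release, where the regrip showed it still loaded. The pad is on the screw and nothing is touching. Handing in.

```bash
python3 - <<'E'
from h import *
st();print(ctrl.sign_off())
E
```

```text
t 26.95 pos [0.5228 0.16   0.2527] q [-0.6875 -0.1473  0.6939 -0.1554] F [ 0.2 -0.2 -0.3] op 0.647 j [ 0.12  0.    1.88 -0.01  1.27  1.26]
the job is handed in; nothing more can be done
None
```

The job is handed in at 27 s. The brass ring sits flat on the spigot, and the crank is wound onto its stop and released.

**Winding:** I held the knob throughout and turned it at about 0.8–1.4 rad/s. It slowed to 0.2–0.9 rad/s through the two heavy points. The measured force rose from about 2.3 N running to about 10 N on the stop.

**Regrip at the stop:** The first release sprang back about 0.3 rad, more than the "hair" described. I regripped and felt over 5 N at once, so it was still bearing. I pressed to about 12 N, eased off to about 3 N and let go again.

**Last checks:** The pictures show the ring flat, the pad against the screw face, and the hand clear of everything. I saw nothing disturbed on the bench. The crank rests at the same angle as after the first release, about 10.7 rad turned.

**What disagreed:**
- The heavy point measured about 16–17 N at the hand, not 9 N.
- The stop felt softer than described, about 0.4 N/mm at the knob instead of 2 N/mm.
- The second spring-back was also more than a hair: about 0.15 rad after easing off, and about 0.4 rad from the peak.
- That the crank is still loaded on the screw after the final release is inferred from the matching angle; I did not feel it again.

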